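# Stow the pH tester and marker in the kit cradle and latch the keeper bar

## Robot

A 6-joint arm with a two-finger parallel gripper is mounted at the origin on a cart in front of the work surface, level with it; the furniture and walls round the work are solid. World frame = base frame: x ahead of the robot, y to its left, z up, the work surface at z = 0. Lengths are in m, angles in degrees, forces in N, time in s.
With the tool pointing down it reaches from about 0.35 to 0.875 m from the base axis. Payload 4.2 kg.
Tool frame: the origin (TCP) lies on the centre line of the jaws, within the pads' length; the fingertips stand 25 mm ahead of it and the grasp point (between the pads) lies 6 mm ahead of it (finger_overhang is the distance from the TCP to the fingertips, in m); z points along the fingers, y is the line along which they close (so a half turn about z gives the same grasp; the last joint's range is limited). The gripper opens to 87 mm and grips with 3 to 60 N. Pads are 19 mm wide; open, the fingers measure 117 mm over their backs; the gripper's body (75 mm by 190 mm) begins 51 mm behind the grasp point.
Start: joints at [-52.277, 22.042, 0.453, 0, -68.411, -14.817], TCP at [0.243, -0.576, 0.248] pointing down, gripper open.
Joint ranges: [-179.83, 179.83], [-69.29, 118.12], [-61.27, 80.66], [-181.25, 117.63], [-171.15, -9.14], [-177.46, 177.46]. Speed limits (degrees/s): [159.86, 159.86, 180, 180, 180, 180].

## Interface

Orientations are given as a 3x3 rotation matrix whose columns are the frame's x, y, z axes.
In Python, from station import sense, capture, finish_job, spot_in, tip_of, finger_overhang gives the robot as it stands. The module is installed in compiled form; this text tells all that it offers.
- The arm moves only by the tool servo_tool, never from a script. Its arguments are lists of equal length, an entry for each row: "slide": the shift along the tool's x, y, z in m, a list of three; "spin": the turn about the tool's z in degrees; "grip": the closure, from 0 (fully open) to 1 (shut). A call has exactly 5 rows; each row is the pose to reach, as a shift and turn from the pose commanded when the call began, along the tool's axes at that moment; what a row does not reach only later rows make up. A row lasts 1/12 s, in which the tool goes at most 41.7 mm and 7.16 degrees, less where a joint would pass 70% of its speed; a pose out of reach is approached as far as the arm can. A call with a gripper value outside its range is refused whole. The fingers move at their own pace and stop on an object; the grip force is fixed at half the most. Time passes only in rows, so rows that repeat a pose let the fingers close, or fill a call up. It gives the time, the measured TCP pose, the force, the opening and the grip force at its end, in the units of the state.
- sense(): the state, without advancing time (a new reading comes with each control period).
- capture(name): name is "scene" or "top" or "wrist"; returns a dict with "pixels" (384x512x3 uint8, blue, green, red), "depth" (384x512 float32, m along the optical axis (not along the pixel's ray), 0 where there is no reading), "fx", "fy", "cx", "cy" (pixels), "R" (3x3) and "t" (3): a world point X has camera coordinates R X + t; the wrist camera has in their place "hand_eye" (4x4, takes a point from camera to tool coordinates, whose origin is the TCP and whose axes are the flange's). Camera axes: x right, y down, z forward; pixel columns grow to the right and rows downward; lengths in m; the calibration is good to about 2 mm. The wrist camera is an equidistant fisheye: a pixel r from the principal point sees the ray r / f radians off the axis. A picture is of the moment at which its call begins: read the wrist's pose just before it.
- finish_job(): hands the job in; it is judged then, once.
Trained networks look in the newest picture that a camera, given by its name, has taken for a name from the list of things; names that differ only in an ending like _2 or _b are one class to them, and where a whole thing is asked for, a point or a joint stands for the part that bears it (a point fixed in the world has none). Each returns a list of dicts, best first, with "conf" (0 to 1); they miss things now and then, are a little off and sometimes report something else, mostly with a low value. They report only what shows in the picture. A call takes as long as a camera call.
- spot_in(thing, camera): "point" ([x, y, z] in m, in world coordinates, good to about 4 mm: the middle of the surface that is visible of it).
- tip_of(thing, camera): "point" ([x, y, z] in m, in world coordinates, good to about 4 mm: a listed point, or the origin of a listed thing).
The state is a dict: "time_s": time; "joints": joint angles; "joint_velocities": joint speeds; "effort": joint torques, N m; "tcp_pos": TCP position; "ee_rot": TCP orientation; "wrist_force": force on the tool from outside, world axes, zero at the start; "moment": the same for the moment, N m; "gripper_width": opening from 0.0 (shut) to 1.0 (fully open); "gripper_force": force on a finger pad.
Only numpy, scipy, OpenCV 4.12 (cv2) and the standard library are available. Lean on these libraries where they do the work, as an engineer would, in place of code of your own. Each camera call takes 0.05 s, during which the arm holds its last target. There are 200 camera calls.

## Task

Swing the keeper bar of the field-kit cradle wide open by its upright handle, then lay the pH tester in the wide pair of notches and the marker in the narrow pair, each centred across both combs, flat and right down on the notch floors. When both lie there, swing the keeper bar fully shut until it snaps in behind its sprung ball, let go, and leave the other things on the bench where they are.

Things in the scene. Friction and masses are not known exactly. Their poses are not given: they have to be found in the camera images.
- cradle: Fixed carrying cradle of a field kit; origin: centre of its underside, x away from the robot, y left, z up. Dark plate 235 (x) x 130 (y) x 8 mm; two grey combs along x, centred at y = -42 and +42 mm, 14 mm thick, tops 32 mm high, plate free between them. Each comb has a wide notch at x = +38 mm and a narrow one at x = -38 mm; a tool lies along y across both combs.
- wide_notch (a point): Middle between the two wide notches, on their floor level (14 mm above the bench); axes as the cradle's. Notch 37 mm wide at the floor, straight up to 24 mm height, then 45 degree lead-ins to a 53 mm mouth at 32 mm.
- narrow_notch (a point): Middle between the two narrow notches, on their floor level (16 mm above the bench); axes as the cradle's. Notch 22 mm wide at the floor, straight up to 24 mm height, then 45 degree lead-ins to a 38 mm mouth at 32 mm.
- keeper (a joint): Angle (rad) of the steel keeper bar: 0 = shut (over the left comb, nose between ball and stop), growing as its near end swings to the cradle's left (+y), to 1.5. Starts shut. It meets the ball from outside at 0.09, passes its crest at 0.045 and is then held; passing takes about 7 to 9 N at the handle either way. Else it swings with light friction and stays where left.
- keeper_pivot (a point): Pivot axis of the keeper bar, on the cradle at x = +95, y = +42 mm, 48 mm above the bench; the axis is vertical. The bar is 12 mm wide, its underside 37 mm and its top 43 mm above the bench, and reaches 196 mm from the pivot.
- keeper_handle (a point): Middle of the top end of the keeper's handle, 81 mm above the bench: an upright black round post, 12 mm thick, standing 38 mm proud of the bar, 150 mm from the pivot axis. With the bar shut it stands at x = -55, y = +42 mm of the cradle.
- ph_pen: pH tester lying on its back: flat stick 163 mm long (its y axis), 33 mm wide (x), 20 mm thick (z), 0.08 kg; origin at the centre of its underside. Starts on the bench right of the cradle; may be stowed either way round.
- marker: Lab marker with a white barrel and a dark cap: round stick 137 mm long (y axis), 17 mm thick, 0.015 kg; it does not roll. Origin at the middle of its underside, z up. Starts on the bench right of the cradle; may be stowed either way round.
- beaker: Bystander: loose clear 50 ml beaker, 50 mm across, 67 mm high; origin at the centre of its underside.
- vial: Bystander: loose sample vial with a screw cap, 25 mm across, 56 mm high; origin at the centre of its underside.
- spatula: Bystander: loose double-ended steel spatula with no notch in the cradle, 170 mm long (y), 11 mm wide, 4 mm thick; origin at the centre of its underside.
- stopper: Bystander: loose rubber stopper, 32 mm across, 28 mm high; origin at the centre of its underside.
- tin: Bystander: loose round tin, 71 mm across, 34 mm high; origin at the centre of its underside.
- catch_ball (a point): Sprung steel ball (12 mm) of the catch, on the grey catch housing at the left comb's near end (cradle x = -90, y = +50 mm), top 36 mm above the bench; the housing is 26 x 34 mm, 29 mm high, with a 47 mm high stop on its inner side. Origin: ball centre.

How it is judged:
By the outcome, as a careful person would: the job done as asked, in the order asked, and still so for the second after the job is handed in, with the robot touching nothing.
It also fails if it takes over 72 s, if anything falls off the work surface, if the arm or the gripper's body presses on something with over 40 N, if the wrist force passes 120 N, or if a joint passes its speed limit or range.

## Working session

There is one attempt and no reset: what is moved stays moved. The work goes in short steps, Python scripts to look and compute and a tool call to move; the robot and the scene stay as the last step left them, time stands still between calls to the robot, and variables do not carry over. Pictures are saved under pics/ and viewed, at most 10 in all, crops included, and the job is handed in when it is done.

Besides the shell and the picture viewer there is one more tool, called after ">>>" as name(argument=value, ...) on one line, values as JSON. servo_tool: Moves the arm, as the interface text tells. Its arguments: {"type":"object","properties":{"slide":{"type":"array"},"spin":{"type":"array"},"grip":{"type":"array"}},"required":["slide","spin","grip"]}

```bash
mkdir -p pics; python3 - <<'E'
from station import *
import cv2,numpy as np
s=sense(); print(s['time_s'],s['tcp_pos'],np.round(s['ee_rot'],3),s['gripper_width'],finger_overhang)
for c in ['scene','top']:
    p=capture(c); cv2.imwrite(f'pics/{c}0.png',p['pixels'])
    print(c,p['fx'],p['cx'],p['cy'],np.round(p['R'],3).tolist(),p['t'])
    for n in ['cradle','wide_notch','narrow_notch','keeper_pivot','keeper_handle','catch_ball','ph_pen','marker','spatula','beaker','vial','stopper','tin']:
        r=tip_of(n,c); print(n,[(np.round(d['point'],3).tolist(),round(d['conf'],2)) for d in r[:2]])
E
```

```text
0.0 [ 0.24305652 -0.57519725  0.24646534] [[-0.921 -0.389 -0.001]
 [-0.389  0.921  0.002]
 [ 0.     0.002 -1.   ]] 0.9949466042703834 0.025
scene 398.12287589325206 250.37415949555174 195.03197646730152 [[-0.779, -0.627, 0.002], [-0.306, 0.378, -0.874], [0.547, -0.681, -0.486]] [0.39840289 0.2173494  1.06181512]
cradle [([0.5, 0.174, -0.001], 0.64)]
wide_notch [([0.534, 0.171, 0.015], 0.84)]
narrow_notch [([0.463, 0.176, 0.017], 0.84)]
keeper_pivot [([0.591, 0.216, 0.048], 0.95)]
keeper_handle [([0.448, 0.22, 0.082], 0.83)]
catch_ball [([0.409, 0.225, 0.032], 0.91)]
ph_pen [([0.43, -0.373, -0.002], 0.63)]
marker [([0.454, -0.175, -0.004], 0.43)]
spatula [([0.411, 0.333, 0.003], 0.65), ([0.454, -0.173, -0.002], 0.35)]
beaker [([0.611, -0.33, -0.0], 0.62)]
vial [([0.412, 0.388, -0.002], 0.63)]
stopper []
tin [([0.492, 0.444, -0.003], 0.94)]
top 404.6087563900562 255.78394038677268 195.42677177525283 [[-0.003, -1.0, 0.017], [-0.994, 0.001, -0.112], [0.112, -0.017, -0.994]] [0.02029961 0.49482875 1.15744641]
cradle [([0.498, 0.169, -0.0], 0.86)]
wide_notch [([0.537, 0.17, 0.014], 0.91)]
narrow_notch [([0.461, 0.173, 0.014], 0.62)]
keeper_pivot [([0.592, 0.216, 0.053], 0.62)]
keeper_handle []
catch_ball [([0.407, 0.223, 0.025], 0.94)]
ph_pen [([0.439, -0.372, 0.001], 0.62)]
marker [([0.449, -0.18, 0.002], 0.79)]
spatula [([0.414, 0.333, 0.002], 0.45)]
beaker []
vial [([0.45, -0.18, 0.002], 0.61), ([0.407, 0.393, -0.001], 0.54)]
stopper [([0.425, -0.042, 0.001], 0.64)]
tin [([0.494, 0.444, -0.0], 0.95)]
```

View pics/top0.png

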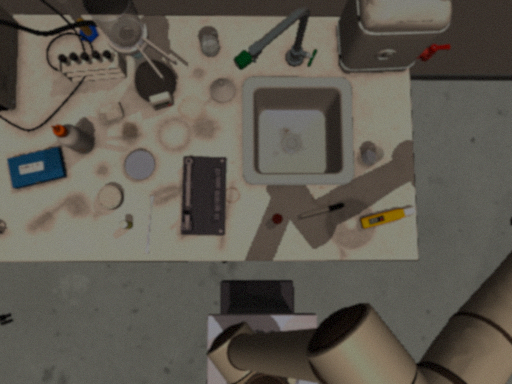

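View pics/scene0.png

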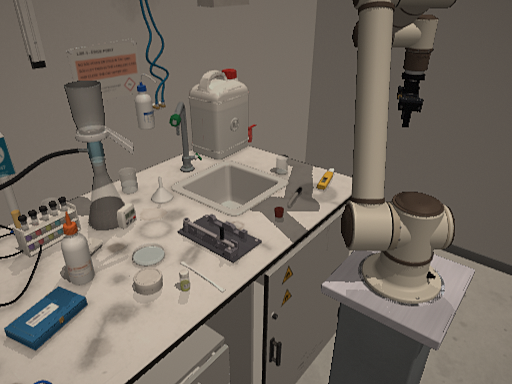

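The top view shows the cradle around px (204,195), the marker at (322,211), the pH tester at (387,217), the stopper at (278,218) and the sink at (297,130). Next I measure these from depth and colour.

```bash
cat > h.py <<'E'
from station import *
import numpy as np, cv2
def cloud(p):
    v,u=np.mgrid[:384,:512]; d=p['depth']
    P=np.stack([(u-p['cx'])/p['fx']*d,(v-p['cy'])/p['fy']*d,d],-1)
    return (P-p['t'])@p['R'], d>0
def plane(p,uv,z):
    uv=np.atleast_2d(uv); r=np.c_[(uv[:,0]-p['cx'])/p['fx'],(uv[:,1]-p['cy'])/p['fy'],np.ones(len(uv))]@p['R']
    c=-p['R'].T@p['t']; return c+r*((z-c[2])/r[:,2])[:,None]
def stat(X):
    r=cv2.minAreaRect((X[:,:2]*1000).astype(np.float32)); c=X[:,:2].mean(0); w,V=np.linalg.eigh(np.cov(X[:,:2].T))
    return np.round(r[0],1),np.round(r[1],1),round(r[2],1),'mean',np.round(c*1000,1),'axis deg',round(np.degrees(np.arctan2(V[1,1],V[0,1]))%180,1),len(X)
E
python3 - <<'E'
from h import *
p=capture('top'); W,ok=cloud(p); im=p['pixels']
hsv=cv2.cvtColor(im,cv2.COLOR_BGR2HSV)
def box(x0,x1,y0,y1): return ok&(W[...,0]>x0)&(W[...,0]<x1)&(W[...,1]>y0)&(W[...,1]<y1)
bench=box(.36,.44,.0,.1); print('bench z',np.median(W[bench][:,2]))
m=box(.38,.5,-.48,-.28)
for lo in (.006,.01): print('pen z',stat(W[m&(W[...,2]>lo)]), np.median(W[m&(W[...,2]>lo)][:,2]))
mm=box(.4,.5,-.26,-.11)
for lo in (.006,.01): print('marker',stat(W[mm&(W[...,2]>lo)]))
c=box(.36,.64,.08,.26)
for lo,hi in ((.004,.012),(.028,.035),(.038,.046),(.004,.06)):
    q=c&(W[...,2]>lo)&(W[...,2]<hi); print('cradle',lo,hi,stat(W[q]))
cv2.imwrite('pics/crop1.png',cv2.resize(im[140:250,170:430],None,fx=3,fy=3,interpolation=cv2.INTER_CUBIC))
print(W[215,[300,310,322,335,342]].round(3), W[217,[365,387,405]].round(3))
E
```

```text
bench z -0.0002068060790678262
pen z (array([ 422.7, -378.6]), array([ 92.2, 170.4]), 26.9, 'mean', array([ 431.5, -365.4]), 'axis deg', np.float64(103.4), 608) 0.019605916756501494
pen z (array([ 417.5, -372.5]), array([ 70.2, 162. ]), 9.3, 'mean', array([ 431.4, -365.9]), 'axis deg', np.float64(103.1), 596) 0.019636158716696384
marker (array([ 464.5, -179. ]), array([ 55.8, 141.7]), 6.2, 'mean', array([ 453.4, -176.5]), 'axis deg', np.float64(105.3), 236)
marker (array([ 453.1, -175.1]), array([ 16., 134.]), 14.4, 'mean', array([ 452.7, -175.7]), 'axis deg', np.float64(104.9), 212)
cradle 0.004 0.012 (array([500.6, 169.5]), array([276.4, 176.5]), 0.0, 'mean', array([497.2, 170.1]), 'axis deg', np.float64(179.9), 2502)
cradle 0.028 0.035 (array([494.9, 178.8]), array([106.2, 204.6]), 87.3, 'mean', array([486.7, 161.8]), 'axis deg', np.float64(159.0), 168)
cradle 0.038 0.046 (array([498.9, 178.1]), array([209.3,  91.9]), 0.6, 'mean', array([493.2, 216.2]), 'axis deg', np.float64(0.2), 259)
cradle 0.004 0.06 (array([500.6, 169.5]), array([276.4, 176.5]), 0.0, 'mean', array([497. , 173.9]), 'axis deg', np.float64(178.4), 3360)
[[ 0.438 -0.111  0.015]
 [ 0.438 -0.141  0.014]
 [ 0.439 -0.179 -0.   ]
 [ 0.439 -0.218 -0.002]
 [ 0.439 -0.24  -0.005]] [[ 0.432 -0.302  0.019]
 [ 0.431 -0.366  0.023]
 [ 0.433 -0.428  0.   ]]
```

View pics/crop1.png

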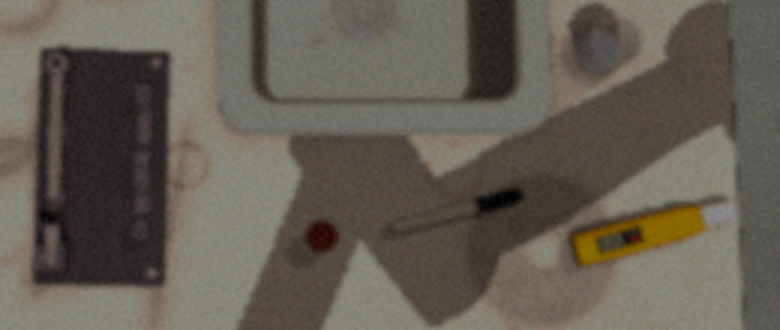

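The crop shows the marker from px (385,232) to (522,195), the pen from (575,250) to (735,210), and the cradle from (35,50) to (165,283) with its keeper along the left comb.

```bash
cat >> h.py <<'E'
def go(x,y,z,yd,pos=None,R=None):
    "slide/spin from pose (default sensed) to world x,y,z with tool y axis along yd deg (mod 180)"
    s=sense(); R=np.array(s['ee_rot']) if R is None else R; pos=s['tcp_pos'] if pos is None else pos
    a=np.degrees(np.arctan2(R[1,1],R[0,1])); sp=((a-yd+90)%180)-90
    print('slide',np.round(R.T@(np.array([x,y,z])-pos),4).tolist(),'spin',round(sp,1),'| yaw now',round(a,1))
def wristpt(p,uv,z,s):
    "fisheye pixels -> world at height z"
    H=np.array(p['hand_eye']); uv=np.atleast_2d(np.float64(uv)); d=(uv-[p['cx'],p['cy']])/p['fx']; th=np.hypot(*d.T); k=np.sin(th)/np.maximum(th,1e-9)
    r=np.c_[d*k[:,None],np.cos(th)]@H[:3,:3].T@np.array(s['ee_rot']).T; c=np.array(s['tcp_pos'])+np.array(s['ee_rot'])@H[:3,3]
    return c+r*((z-c[2])/r[:,2])[:,None]
E
python3 - <<'E'
from h import *
p=capture('wrist'); print(np.round(p['hand_eye'],3),p['fx'],p['cx'],p['cy'])
go(.43,-.3,.30,95); go(.45,.2,.20,90)
E
```

```text
[[-0.    -0.971 -0.239  0.064]
 [ 1.    -0.     0.001 -0.001]
 [-0.001 -0.239  0.971 -0.138]
 [ 0.     0.     0.     1.   ]] 297.3186396354542 256.9673893476563 194.3624459558097
slide [-0.2793, 0.1813, -0.0524] spin 17.9 | yaw now 112.9
slide [-0.4923, 0.634, 0.0475] spin 22.9 | yaw now 112.9
```

>>> servo_tool(slide=[[-0.028,0.018,-0.005],[-0.056,0.036,-0.01],[-0.084,0.054,-0.016],[-0.112,0.072,-0.021],[-0.14,0.09,-0.026]], spin=[0,0,0,0,0], grip=[0,0,0,0,0])

```text
time_s: 1.92
tcp_pos: [0.3378, -0.437, 0.2739]
ee_rot: [[-0.921, -0.389, 0.0], [-0.389, 0.921, -0.0], [-0.0, -0.0, -1.0]]
wrist_force: [0.2, -0.4, 0.4]
gripper_width: 1.001
gripper_force: 0.0
```

>>> servo_tool(slide=[[-0.028,0.018,-0.005],[-0.056,0.036,-0.01],[-0.084,0.054,-0.016],[-0.112,0.072,-0.021],[-0.14,0.09,-0.026]], spin=[3,7,11,15,18], grip=[0,0,0,0,0])

```text
time_s: 2.33
tcp_pos: [0.4318, -0.2994, 0.3002]
ee_rot: [[-0.997, -0.082, 0.001], [-0.082, 0.997, -0.0], [-0.001, -0.0, -1.0]]
wrist_force: [1.3, -1.2, -0.4]
gripper_width: 1.0
gripper_force: 0.0
```

```bash
python3 - <<'E'
from h import *
s=sense(); p=capture('wrist'); cv2.imwrite('pics/w1.png',p['pixels']); np.savez('w1.npz',pos=s['tcp_pos'],R=s['ee_rot'])
print(s['time_s'],s['tcp_pos'],s['wrist_force'])
for n in ['ph_pen','marker','stopper','beaker']:
    print(n,[(np.round(d['point'],3).tolist(),round(d['conf'],2)) for d in tip_of(n,'wrist')[:2]])
go(.45,.2,.20,90)
E
```

```text
2.3333 [ 0.43178783 -0.29941472  0.30016922] [ 1.25011701 -1.21080247 -0.36168291]
ph_pen [([0.437, -0.374, -0.002], 0.59)]
marker [([0.454, -0.178, -0.002], 0.97)]
stopper [([0.428, -0.042, 0.001], 0.88)]
beaker [([0.615, -0.327, 0.001], 0.7)]
slide [-0.0622, 0.4973, 0.0995] spin 5.0 | yaw now 95.0
```

View pics/w1.png

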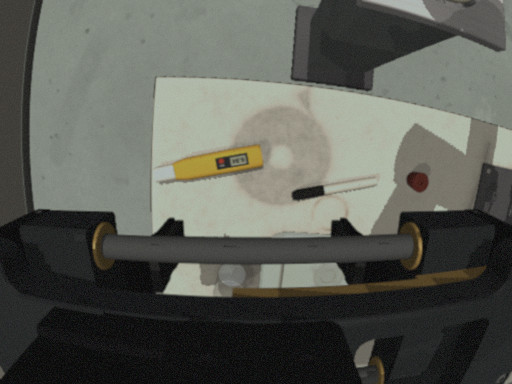

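The wrist view shows the pen from its tip at px (155,174) to its end at (262,156), and the marker from its cap at (293,194) to (378,181). Next come the end-to-end measurements while the arm moves on to the cradle.

>>> servo_tool(slide=[[-0.007,0.036,0],[-0.014,0.072,0],[-0.02,0.11,0],[-0.025,0.145,0],[-0.03,0.18,0]], spin=[1,2,3,4,5], grip=[0,0,0,0,0])

```text
time_s: 3.0
tcp_pos: [0.4449, -0.1188, 0.2993]
ee_rot: [[-1.0, 0.005, -0.0], [0.005, 1.0, -0.0], [0.0, -0.0, -1.0]]
wrist_force: [0.8, -0.0, -0.5]
gripper_width: 1.001
gripper_force: 0.0
```

>>> servo_tool(slide=[[-0.001,0.036,0],[-0.002,0.072,0],[-0.003,0.11,0],[-0.004,0.145,0],[-0.005,0.18,0]], spin=[0,0,0,0,0], grip=[0,0,0,0,0])

```text
time_s: 3.42
tcp_pos: [0.4506, 0.0614, 0.2996]
ee_rot: [[-1.0, 0.003, 0.0], [0.003, 1.0, -0.0], [-0.0, -0.0, -1.0]]
wrist_force: [1.1, 0.4, 0.1]
gripper_width: 1.0
gripper_force: 0.0
```

```bash
python3 - <<'E'
from h import *
s0=np.load('w1.npz'); s0={'tcp_pos':s0['pos'],'ee_rot':s0['R']}
im=cv2.imread('pics/w1.png'); s=sense(); p=capture('wrist'); cv2.imwrite('pics/w2.png',p['pixels'])
np.savez('w2.npz',pos=s['tcp_pos'],R=s['ee_rot'])
for n,uv,z in (('pen',[(155.5,175),(262,156)],.012),('marker',[(292.5,194),(378,181)],.009)):
    q=wristpt(p,uv,z,s0); d=q[0]-q[1]; print(n,q.round(4).tolist(),'mid',q.mean(0).round(4),'len',np.hypot(*d[:2]).round(4),'axis',np.degrees(np.arctan2(d[1],d[0]))%180)
hsv=cv2.cvtColor(im,cv2.COLOR_BGR2HSV); m=(hsv[...,1]>120)&(hsv[...,2]>90)&(np.abs(hsv[...,0].astype(int)-25)<10); m[:130]=0; m[210:]=0
v,u=np.nonzero(m); Q=wristpt(p,np.c_[u,v],.018,s0); print('yellow',stat(Q))
print(s['time_s'],s['tcp_pos'])
for n in ['keeper_pivot','keeper_handle','catch_ball','cradle','wide_notch','narrow_notch']:
    print(n,[(np.round(d['point'],4).tolist(),round(d['conf'],2)) for d in tip_of(n,'wrist')[:2]])
E
```

```text
pen [[0.4552, -0.4518, 0.012], [0.4154, -0.2938, 0.012]] mid [ 0.4353 -0.3728  0.012 ] len 0.1629 axis 104.13314475820455
marker [[0.4684, -0.2435, 0.009], [0.4365, -0.1104, 0.009]] mid [ 0.4525 -0.1769  0.009 ] len 0.1369 axis 103.48221619541752
yellow (array([ 429.7, -357.7]), array([ 32.4, 129.2]), 14.6, 'mean', array([ 429.8, -359.5]), 'axis deg', np.float64(105.0), 1582)
3.4167 [0.45060028 0.06140828 0.29956205]
keeper_pivot []
keeper_handle [([0.4429, 0.2171, 0.0855], 0.87)]
catch_ball [([0.4098, 0.2263, 0.0303], 0.59)]
cradle [([0.4998, 0.1677, -0.003], 0.96)]
wide_notch [([0.539, 0.1701, 0.0161], 0.79)]
narrow_notch [([0.458, 0.1752, 0.0137], 0.9)]
```

View pics/w2.png

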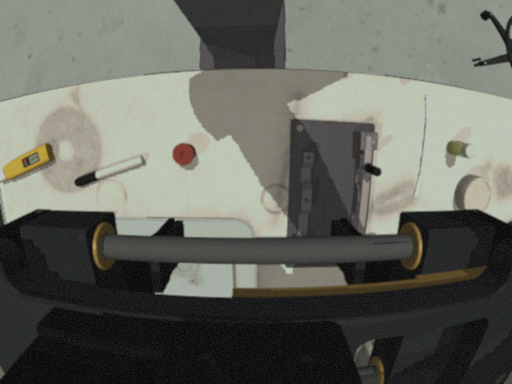

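The view shows the cradle's near plate corners at px (291,121) and (375,123), the bar running from (361,130) to (361,235), and the handle top at (375,171).

```bash
python3 - <<'E'
from h import *
s0=np.load('w2.npz'); s0={'tcp_pos':s0['pos'],'ee_rot':s0['R']}; p=capture('wrist')
q=wristpt(p,[(291,121),(376,123)],.008,s0); print('near corners',q.round(4).tolist())
print('handle top',wristpt(p,[(374,171),(377,171)],.081,s0).round(4).tolist(),'base',wristpt(p,[(366,166),(366,170)],.043,s0).round(4).tolist())
g=cv2.cvtColor(cv2.imread('pics/w2.png')[100:290,270:400],cv2.COLOR_BGR2GRAY); cv2.imwrite('pics/w2c.png',cv2.resize(cv2.convertScaleAbs(g,alpha=1.6),None,fx=3,fy=3,interpolation=cv2.INTER_CUBIC))
E
```

```text
near corners [[0.3839, 0.1102, 0.008], [0.3819, 0.241, 0.008]]
handle top [[0.444, 0.2108, 0.081], [0.4439, 0.2151, 0.081]] base [[0.4432, 0.2139, 0.043], [0.4489, 0.2142, 0.043]]
```

View pics/w2c.png

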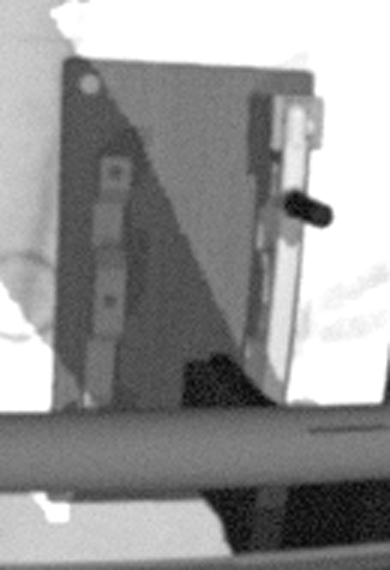

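>>> servo_tool(slide=[[0.001,0.03,0.01],[0.003,0.06,0.03],[0.005,0.09,0.055],[0.006,0.12,0.085],[0.0065,0.15,0.115]], spin=[0,0,0,0,0], grip=[0,0,0,0,0])

```text
time_s: 4.23
tcp_pos: [0.445, 0.2101, 0.1852]
ee_rot: [[-1.0, 0.004, 0.002], [0.004, 1.0, 0.001], [-0.002, 0.001, -1.0]]
wrist_force: [0.9, 0.7, -0.1]
gripper_width: 1.001
gripper_force: 0.0
```

```bash
python3 - <<'E'
from h import *
s=sense(); p=capture('wrist'); cv2.imwrite('pics/w3.png',p['pixels'])
print(s['time_s'],s['tcp_pos'])
for c in ('wrist','scene'):
    capture(c)
    for n in ['keeper_handle','catch_ball','keeper_pivot']:
        print(c,n,[(np.round(d['point'],4).tolist(),round(d['conf'],2)) for d in tip_of(n,c)[:2]])
go(.444,.214,.074,90)
E
```

```text
4.2333 [0.44504125 0.21014339 0.18521615]
wrist keeper_handle [([0.4428, 0.2139, 0.0825], 0.78), ([0.5384, 0.1714, 0.0124], 0.27)]
wrist catch_ball [([0.4069, 0.2266, 0.0313], 0.78)]
wrist keeper_pivot []
scene keeper_handle [([0.4463, 0.2164, 0.0846], 0.76)]
scene catch_ball [([0.409, 0.2249, 0.0322], 0.8)]
scene keeper_pivot [([0.5897, 0.2105, 0.0489], 0.9), ([0.4543, -0.1742, -0.0044], 0.73)]
slide [0.0016, 0.0045, 0.113] spin -0.2 | yaw now 89.8
```

View pics/w3.png

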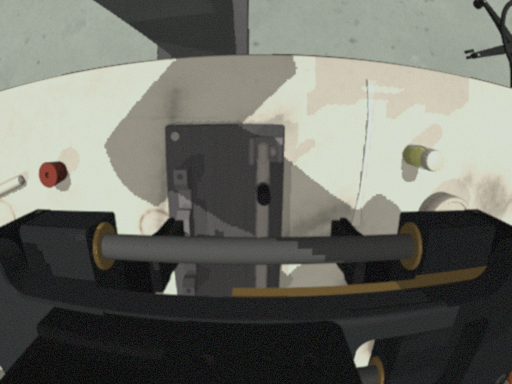

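The handle top is at px (264,197), about 5 mm to the left of the jaw centre line, which agrees with y ≈ 0.2145. I'll descend and close.

>>> servo_tool(slide=[[0.001,0.004,0.025],[0.001,0.005,0.05],[0.001,0.005,0.075],[0.001,0.005,0.1],[0.001,0.005,0.112]], spin=[0,0,0,0,0], grip=[0,0,0,0,0])

```text
time_s: 5.1
tcp_pos: [0.443, 0.2135, 0.0719]
ee_rot: [[-1.0, 0.003, -0.002], [0.003, 1.0, -0.001], [0.002, -0.001, -1.0]]
wrist_force: [0.2, -0.3, -0.7]
gripper_width: 1.0
gripper_force: 0.0
```

>>> servo_tool(slide=[[0,0,0],[0,0,0],[0,0,0],[0,0,0],[0,0,0]], spin=[0,0,0,0,0], grip=[0.4,0.7,0.8,0.9,0.95])

```text
time_s: 5.52
tcp_pos: [0.4444, 0.2154, 0.075]
ee_rot: [[-1.0, 0.002, 0.002], [0.002, 1.0, 0.002], [-0.002, 0.002, -1.0]]
wrist_force: [0.4, 0.4, -0.7]
gripper_width: 0.702
gripper_force: 0.0
```

>>> servo_tool(slide=[[0,0,0],[0,0,0],[0,0,0],[0,0,0],[0,0,0]], spin=[0,0,0,0,0], grip=[1,1,1,1,1])

```text
time_s: 5.93
tcp_pos: [0.4437, 0.215, 0.0737]
ee_rot: [[-1.0, 0.002, -0.0], [0.002, 1.0, 0.0], [0.0, 0.0, -1.0]]
wrist_force: [-0.7, -0.4, 0.2]
gripper_width: 0.326
gripper_force: 0.0
```

>>> servo_tool(slide=[[0,0,0],[0,0,0],[0,0,0],[0,0,0],[0,0,0]], spin=[0,0,0,0,0], grip=[1,1,1,1,1])

```text
time_s: 6.35
tcp_pos: [0.4438, 0.2157, 0.0736]
ee_rot: [[-1.0, 0.002, 0.001], [0.002, 1.0, 0.001], [-0.001, 0.001, -1.0]]
wrist_force: [-1.3, 4.5, -0.7]
gripper_width: 0.128
gripper_force: 30.0
```

```bash
cat > arc.py <<'E'
import sys
from h import *
# arc rows: pivot px,py ; from angle a0 to a1 (deg), n rows; tool-frame rows per call of 5
px,py,r,yaw,a0,a1,n=map(float,sys.argv[1:]); n=int(n)
A=np.linspace(a0,a1,n+1); pt=lambda a: np.array([px-r*np.cos(np.radians(a-yaw)),py+r*np.sin(np.radians(a-yaw)),0])
R=np.array(sense()['ee_rot'])
for k in range(0,n,5):
    rot=cv2.Rodrigues(np.array([0,0,-np.radians(A[k]-A[0])]))[0]@R
    for j in range(1,6): print((rot.T@(pt(A[k+j])-pt(A[k]))).round(4).tolist(), round(A[k+j]-A[k],2))
    print()
E
python3 - <<'E'
from h import *
s=sense(); print(s['tcp_pos'],s['wrist_force'],s['gripper_width'],s['gripper_force'])
E
python3 arc.py .5925 .213 .1495 -1 0 86 20
```

```text
[0.44377795 0.21565496 0.0736303 ] [-1.28233156  4.46683517 -0.73551474] 0.1280858471716139 30.00026509165764
[-0.0006, 0.0112, 0.0] 4.3
[-0.002, 0.0223, 0.0] 8.6
[-0.0043, 0.0333, 0.0] 12.9
[-0.0074, 0.0441, 0.0001] 17.2
[-0.0113, 0.0546, 0.0001] 21.5

[-0.0006, 0.0112, 0.0] 4.3
[-0.002, 0.0223, 0.0] 8.6
[-0.0043, 0.0333, 0.0] 12.9
[-0.0074, 0.0441, 0.0001] 17.2
[-0.0113, 0.0546, 0.0001] 21.5

[-0.0006, 0.0112, 0.0] 4.3
[-0.002, 0.0223, 0.0] 8.6
[-0.0043, 0.0333, 0.0] 12.9
[-0.0074, 0.0441, 0.0001] 17.2
[-0.0113, 0.0546, 0.0001] 21.5

[-0.0006, 0.0112, 0.0] 4.3
[-0.002, 0.0223, 0.0] 8.6
[-0.0043, 0.0333, 0.0] 12.9
[-0.0074, 0.0441, 0.0001] 17.2
[-0.0113, 0.0546, 0.0001] 21.5
```

>>> servo_tool(slide=[[-0.0006,0.0112,0],[-0.002,0.0223,0],[-0.0043,0.0333,0],[-0.0074,0.0441,0],[-0.0113,0.0546,0]], spin=[4.3,8.6,12.9,17.2,21.5], grip=[1,1,1,1,1])

```text
time_s: 6.77
tcp_pos: [0.4545, 0.2694, 0.0736]
ee_rot: [[-0.929, 0.371, -0.001], [0.371, 0.929, -0.001], [0.001, -0.002, -1.0]]
wrist_force: [-2.4, 1.4, 0.9]
gripper_width: 0.128
gripper_force: 30.0
```

>>> servo_tool(slide=[[-0.0006,0.0112,0],[-0.002,0.0223,0],[-0.0043,0.0333,0],[-0.0074,0.0441,0],[-0.0113,0.0546,0]], spin=[4.3,8.6,12.9,17.2,21.5], grip=[1,1,1,1,1])

```text
time_s: 7.18
tcp_pos: [0.4895, 0.3127, 0.0729]
ee_rot: [[-0.743, 0.669, -0.025], [0.668, 0.744, 0.026], [0.036, 0.002, -0.999]]
wrist_force: [-30.0, 27.4, 7.6]
gripper_width: 0.131
gripper_force: 30.0
```

```bash
python3 - <<'E'
from h import *
s=sense(); print(s['time_s'],s['tcp_pos'],np.round(s['ee_rot'],3).tolist(),s['wrist_force'],s['gripper_width'],s['gripper_force'],np.round(s['joints'],1))
capture('top')
for n in ['keeper_handle','keeper_pivot','vial','spatula']: print(n,[(np.round(d['point'],4).tolist(),round(d['conf'],2)) for d in tip_of(n,'top')[:2]])
E
```

```text
7.1833 [0.48945319 0.31274183 0.07292361] [[-0.743, 0.669, -0.025], [0.668, 0.744, 0.026], [0.036, 0.002, -0.999]] [-30.02185372  27.37548438   7.64158289] 0.13065082056036711 29.993091076612473 [  47.5   28.3  -16.6   -3.   -45.  -177.3]
keeper_handle []
keeper_pivot [([0.5909, 0.2186, 0.0544], 0.93)]
vial [([0.4102, 0.3918, -0.0011], 0.52), ([0.4137, 0.3317, 0.0005], 0.16)]
spatula [([0.4113, 0.3355, 0.0015], 0.61)]
```

Joint 6 has reached its limit at -177.3°. I'll spin back in place to relieve it; the round post can turn between the pads.

>>> servo_tool(slide=[[0,0,0],[0,0,0],[0,0,0],[0,0,0],[0,0,0]], spin=[-5,-10,-15,-15,-15], grip=[1,1,1,1,1])

```text
time_s: 7.85
tcp_pos: [0.4906, 0.3105, 0.0726]
ee_rot: [[-0.89, 0.455, -0.024], [0.454, 0.891, 0.023], [0.032, 0.01, -0.999]]
wrist_force: [-16.0, 12.5, 3.4]
gripper_width: 0.128
gripper_force: 30.0
```

```bash
python3 - <<'E'
from h import *
s=sense(); print(s['time_s'],s['tcp_pos'],np.round(s['ee_rot'],3).tolist(),s['wrist_force'],s['gripper_width'],s['gripper_force'],np.round(s['joints'],1))
E
```

```text
7.85 [0.49058138 0.3105367  0.07260206] [[-0.89, 0.455, -0.024], [0.454, 0.891, 0.023], [0.032, 0.01, -0.999]] [-16.0108879   12.45277774   3.43040251] 0.127665605629704 29.9574537423905 [  47.3   28.3  -16.7   -2.7  -44.9 -162.4]
```

>>> servo_tool(slide=[[0,0,0],[0,0,0],[0,0,0],[0,0,0],[0,0,0]], spin=[0,0,0,0,0], grip=[0.6,0.6,0.6,0.6,0.6])

```text
time_s: 8.27
tcp_pos: [0.4944, 0.3069, 0.0726]
ee_rot: [[-0.89, 0.455, -0.02], [0.455, 0.89, 0.019], [0.027, 0.008, -1.0]]
wrist_force: [0.1, 0.2, 0.6]
gripper_width: 0.371
gripper_force: 0.0
```

```bash
python3 - <<'E'
from h import *
s=sense(); print(s['time_s'],s['tcp_pos'],np.round(s['ee_rot'],3).tolist(),s['wrist_force'],s['gripper_width'],np.round(s['joints'],1),s['moment'])
for c in ('scene','wrist'):
    p=capture(c); cv2.imwrite(f'pics/{c}4.png',p['pixels'])
    for n in ['keeper_handle','keeper_pivot']: print(c,n,[(np.round(d['point'],4).tolist(),round(d['conf'],2)) for d in tip_of(n,c)[:2]])
E
```

```text
8.2667 [0.49442045 0.30686048 0.07263034] [[-0.89, 0.455, -0.02], [0.455, 0.89, 0.019], [0.027, 0.008, -1.0]] [0.06239681 0.17993478 0.64915443] 0.3708161174569692 [  47.    28.4  -16.8   -2.3  -44.8 -162.4] [-0.08753476 -0.06658803  0.00229029]
scene keeper_handle [([0.4844, 0.3167, 0.0868], 0.67), ([0.407, 0.2247, 0.0315], 0.2)]
scene keeper_pivot [([0.5941, 0.2138, 0.0478], 0.86)]
wrist keeper_handle [([0.4841, 0.3125, 0.0842], 0.77)]
wrist keeper_pivot [([0.4113, 0.2257, 0.0311], 0.45)]
```

I'll lift clear and turn the tool the long way round (about +164° of yaw), which frees joint 6 and leaves the tool facing right for the picks. Then I regrip.

>>> servo_tool(slide=[[0,0,-0.03],[0,0,-0.06],[0,0,-0.06],[0,0,-0.06],[0,0,-0.06]], spin=[0,-2,-9,-16,-23], grip=[0.4,0.4,0.4,0.4,0.4])

```text
time_s: 8.98
tcp_pos: [0.4956, 0.3065, 0.1336]
ee_rot: [[-0.998, 0.064, -0.019], [0.064, 0.998, 0.021], [0.02, 0.02, -1.0]]
wrist_force: [-0.1, 0.4, -0.6]
gripper_width: 0.592
gripper_force: 0.0
```

>>> servo_tool(slide=[[0,0,0],[0,0,0],[0,0,0],[0,0,0],[0,0,0]], spin=[-7,-14,-21,-28,-35], grip=[0.4,0.4,0.4,0.4,0.4])

```text
time_s: 9.4
tcp_pos: [0.4954, 0.3063, 0.1328]
ee_rot: [[-0.854, -0.52, -0.02], [-0.52, 0.854, 0.02], [0.007, 0.027, -1.0]]
wrist_force: [0.5, 0.1, 0.3]
gripper_width: 0.601
gripper_force: 0.0
```

>>> servo_tool(slide=[[0,0,0],[0,0,0],[0,0,0],[0,0,0],[0,0,0]], spin=[-7,-14,-21,-28,-35], grip=[0.4,0.4,0.4,0.4,0.4])

```text
time_s: 9.82
tcp_pos: [0.4954, 0.3063, 0.1328]
ee_rot: [[-0.402, -0.916, -0.02], [-0.916, 0.401, 0.02], [-0.01, 0.026, -1.0]]
wrist_force: [-0.2, -0.2, 0.3]
gripper_width: 0.6
gripper_force: 0.0
```

>>> servo_tool(slide=[[0,0,0],[0,0,0],[0,0,0],[0,0,0],[0,0,0]], spin=[-7,-14,-21,-28,-35], grip=[0.4,0.4,0.4,0.4,0.4])

```text
time_s: 10.23
tcp_pos: [0.4954, 0.3062, 0.1327]
ee_rot: [[0.196, -0.98, -0.02], [-0.98, -0.197, 0.02], [-0.023, 0.016, -1.0]]
wrist_force: [0.2, -0.2, -0.3]
gripper_width: 0.593
gripper_force: 0.0
```

>>> servo_tool(slide=[[0,0,0],[0,0,0],[0,0,0],[0,0,0],[0,0,0]], spin=[-7,-14,-21,-28,-35], grip=[0.4,0.4,0.4,0.4,0.4])

```text
time_s: 10.65
tcp_pos: [0.4954, 0.3062, 0.1328]
ee_rot: [[0.723, -0.691, -0.02], [-0.69, -0.723, 0.02], [-0.028, -0.001, -1.0]]
wrist_force: [0.3, -0.2, -0.3]
gripper_width: 0.597
gripper_force: 0.0
```

```bash
python3 - <<'E'
from h import *
s=sense(); print(s['time_s'],s['tcp_pos'],np.round(s['ee_rot'],3).tolist(),np.round(s['joints'],1))
for c in ('scene','wrist'):
    p=capture(c); cv2.imwrite(f'pics/{c}5.png',p['pixels'])
    for n in ['keeper_handle','keeper_pivot']: print(c,n,[(np.round(d['point'],4).tolist(),round(d['conf'],2)) for d in tip_of(n,c)[:2]])
go(.4837,.3172,.074,227)
E
```

```text
10.65 [0.49538168 0.30624149 0.13275564] [[0.723, -0.691, -0.02], [-0.69, -0.723, 0.02], [-0.028, -0.001, -1.0]] [ 46.8  24.2 -13.4  -2.  -52.4   0.7]
scene keeper_handle [([0.4848, 0.3168, 0.0846], 0.56)]
scene keeper_pivot [([0.5912, 0.2129, 0.0494], 0.62)]
wrist keeper_handle [([0.4842, 0.3101, 0.0823], 0.56)]
wrist keeper_pivot [([0.592, 0.215, 0.0425], 0.74)]
slide [-0.0143, 0.0003, 0.0592] spin -1.1 | yaw now -134.1
```

>>> servo_tool(slide=[[-0.012,0.001,0.0],[-0.013,0.001,0.02],[-0.013,0.001,0.04],[-0.013,0.001,0.059],[-0.013,0.001,0.059]], spin=[0,0,0,0,0], grip=[0.4,0.4,0.4,0.5,0.8])

```text
time_s: 11.37
tcp_pos: [0.4816, 0.3145, 0.0706]
ee_rot: [[0.718, -0.696, -0.026], [-0.696, -0.718, 0.015], [-0.029, 0.007, -1.0]]
wrist_force: [-0.1, -0.7, -0.5]
gripper_width: 0.517
gripper_force: 0.0
```

>>> servo_tool(slide=[[0,0,0],[0,0,0],[0,0,0],[0,0,0],[0,0,0]], spin=[0,0,0,0,0], grip=[1,1,1,1,1])

```text
time_s: 11.78
tcp_pos: [0.4845, 0.3162, 0.0752]
ee_rot: [[0.719, -0.695, -0.019], [-0.695, -0.719, 0.021], [-0.028, -0.002, -1.0]]
wrist_force: [-0.3, -0.6, 0.4]
gripper_width: 0.155
gripper_force: 0.1
```

>>> servo_tool(slide=[[0,0,0],[0,0,0],[0,0,0],[0,0,0],[0,0,0]], spin=[0,0,0,0,0], grip=[1,1,1,1,1])

```text
time_s: 12.2
tcp_pos: [0.4846, 0.3163, 0.075]
ee_rot: [[0.719, -0.695, -0.019], [-0.694, -0.719, 0.021], [-0.028, -0.002, -1.0]]
wrist_force: [-0.6, 0.8, 4.3]
gripper_width: 0.13
gripper_force: 30.0
```

```bash
python3 arc.py .592 .2145 .1495 -1 42.5 85.5 15; python3 - <<'E'
from h import *
s=sense(); print(s['time_s'],s['tcp_pos'],s['wrist_force'],s['gripper_width'])
E
```

```text
[0.0001, -0.0075, 0.0] 2.87
[0.0006, -0.0149, 0.0] 5.73
[0.0015, -0.0224, 0.0] 8.6
[0.0027, -0.0297, -0.0] 11.47
[0.0043, -0.037, -0.0] 14.33

[0.0001, -0.0075, 0.0] 2.87
[0.0006, -0.0149, 0.0] 5.73
[0.0015, -0.0224, 0.0] 8.6
[0.0027, -0.0297, -0.0] 11.47
[0.0043, -0.037, -0.0] 14.33

[0.0001, -0.0075, 0.0] 2.87
[0.0006, -0.0149, 0.0] 5.73
[0.0015, -0.0224, 0.0] 8.6
[0.0027, -0.0297, -0.0] 11.47
[0.0043, -0.037, -0.0] 14.33

12.2 [0.48463543 0.31631298 0.07496729] [-0.6133638   0.81273562  4.34187967] 0.13013222596210586
```

>>> servo_tool(slide=[[0.0001,-0.0075,0],[0.0006,-0.015,0],[0.0015,-0.0224,0],[0.0027,-0.0297,0],[0.0043,-0.037,0]], spin=[2.9,5.7,8.6,11.5,14.3], grip=[1,1,1,1,1])

```text
time_s: 12.62
tcp_pos: [0.5138, 0.3404, 0.075]
ee_rot: [[0.523, -0.852, -0.018], [-0.852, -0.524, 0.022], [-0.028, 0.004, -1.0]]
wrist_force: [-1.2, 0.5, 5.8]
gripper_width: 0.129
gripper_force: 30.0
```

>>> servo_tool(slide=[[0.0001,-0.0075,0],[0.0006,-0.015,0],[0.0015,-0.0224,0],[0.0027,-0.0297,0],[0.0043,-0.037,0]], spin=[2.9,5.7,8.6,11.5,14.3], grip=[1,1,1,1,1])

```text
time_s: 13.03
tcp_pos: [0.548, 0.3564, 0.075]
ee_rot: [[0.297, -0.955, -0.017], [-0.955, -0.297, 0.022], [-0.026, 0.01, -1.0]]
wrist_force: [-1.0, 2.2, 6.7]
gripper_width: 0.128
gripper_force: 30.0
```

>>> servo_tool(slide=[[0.0001,-0.0075,0],[0.0006,-0.015,0],[0.0015,-0.0224,0],[0.0027,-0.0297,0],[0.0043,-0.037,0]], spin=[2.9,5.7,8.6,11.5,14.3], grip=[1,1,1,1,1])

```text
time_s: 13.45
tcp_pos: [0.585, 0.3634, 0.075]
ee_rot: [[0.052, -0.999, -0.016], [-0.998, -0.052, 0.023], [-0.023, 0.015, -1.0]]
wrist_force: [-0.8, 0.0, 7.6]
gripper_width: 0.127
gripper_force: 30.1
```

```bash
python3 - <<'E'
from h import *
s=sense(); print(s['time_s'],s['tcp_pos'],s['wrist_force'],s['gripper_width'],np.round(s['joints'],1))
A=np.array([[.4438,.2157],[.4846,.3163],s['tcp_pos'][:2]])
# circle r=.15 through first and last
from scipy.optimize import least_squares
r=least_squares(lambda c:np.hypot(*(A-c).T)-.15,[.592,.215]); print('pivot fit',r.x,r.fun)
E
```

```text
13.45 [0.58502699 0.36344818 0.07495061] [-7.94920432e-01  7.29426981e-03  7.56598652e+00] 0.1268876560526128 [ 44.6  36.6  -0.4  -2.  -52.8 -40.4]
pivot fit [0.59384821 0.21364655] [ 6.22583056e-05 -9.03556945e-05  6.11252785e-05]
```

The keeper is open at 1.498 rad, and the arc fit gives the pivot within 0.1 mm. I'll release, lift and look at the cradle.

>>> servo_tool(slide=[[0,0,0],[0,0,0],[0,0,0],[0,0,-0.025],[0,0,-0.06]], spin=[0,0,0,0,0], grip=[0.5,0.5,0.5,0.5,0.3])

```text
time_s: 13.87
tcp_pos: [0.5818, 0.359, 0.1283]
ee_rot: [[0.053, -0.998, -0.029], [-0.998, -0.053, 0.013], [-0.014, 0.028, -0.999]]
wrist_force: [1.1, 0.7, 0.1]
gripper_width: 0.42
gripper_force: 0.0
```

>>> servo_tool(slide=[[0.005,0.01,-0.035],[0.018,0.025,-0.07],[0.035,0.04,-0.1],[0.055,0.06,-0.125],[0.08,0.08,-0.15]], spin=[0,0,0,0,0], grip=[0,0,0,0,0])

```text
time_s: 14.28
tcp_pos: [0.5107, 0.2733, 0.2833]
ee_rot: [[0.055, -0.998, -0.021], [-0.998, -0.055, 0.02], [-0.021, 0.02, -1.0]]
wrist_force: [-0.1, -0.6, 0.2]
gripper_width: 0.801
gripper_force: 0.0
```

```bash
python3 - <<'E'
from h import *
s=sense(); p=capture('wrist'); cv2.imwrite('pics/w6.png',p['pixels']); np.savez('w6.npz',pos=s['tcp_pos'],R=s['ee_rot'])
print(s['time_s'],s['tcp_pos'],np.round(s['ee_rot'],3).tolist())
for n in ['cradle','wide_notch','narrow_notch','keeper_pivot','keeper_handle','catch_ball']: print(n,[(np.round(d['point'],4).tolist(),round(d['conf'],2)) for d in tip_of(n,'wrist')[:2]])
go(.4353,-.3728,.15,194)
E
```

```text
14.2833 [0.51069046 0.2732749  0.28328821] [[0.055, -0.998, -0.021], [-0.998, -0.055, 0.02], [-0.021, 0.02, -1.0]]
cradle [([0.4987, 0.1728, -0.0008], 0.66)]
wide_notch [([0.5396, 0.1704, 0.0142], 0.87)]
narrow_notch [([0.4597, 0.1715, 0.0129], 0.84)]
keeper_pivot [([0.5911, 0.2118, 0.0472], 0.97), ([0.497, 0.1725, 0.0005], 0.72)]
keeper_handle []
catch_ball [([0.4106, 0.2254, 0.032], 0.62)]
slide [0.6442, 0.1083, 0.1209] spin -10.9 | yaw now -176.9
```

View pics/w6.png

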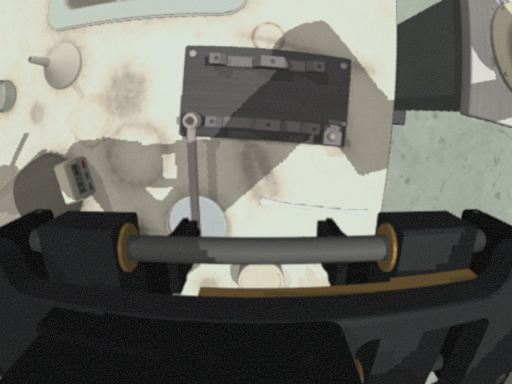

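The cradle's corners are at px (186,46), (352,59), (346,146) and (181,136), and the bar stands wide open from (191,121) downward. I'll check the cradle pose from the corners while moving to the pen.

```bash
python3 - <<'E'
from h import *
s0=np.load('w6.npz'); s0={'tcp_pos':s0['pos'],'ee_rot':s0['R']}; p=capture('wrist')
q=wristpt(p,[(186,46),(352,59),(346.5,146),(181,136)],.008,s0)[:,:2]; print(q.round(4).tolist(),q.mean(0).round(4))
e=q[[0,3]].mean(0)-q[[1,2]].mean(0); print('L',np.hypot(*e),'yaw',np.degrees(np.arctan2(e[1],e[0])), 'W',np.linalg.norm(q[0]-q[3]),np.linalg.norm(q[1]-q[2]))
print('pivot',wristpt(p,[(192,121)],.048,s0).round(4))
E
```

```text
[[0.6135, 0.1079], [0.3798, 0.1102], [0.3791, 0.2373], [0.6146, 0.2363]] [0.4968 0.1729]
L 0.23464298315477722 yaw -0.41657525991750666 W 0.12834202640611053 0.12711358274891588
pivot [[0.5915 0.2139 0.048 ]]
```

>>> servo_tool(slide=[[0.04,0.005,0],[0.08,0.012,0],[0.12,0.018,0],[0.16,0.025,0],[0.2,0.032,0]], spin=[0,0,0,0,0], grip=[0,0,0,0,0])

```text
time_s: 15.1
tcp_pos: [0.4903, 0.0711, 0.2778]
ee_rot: [[0.055, -0.998, -0.022], [-0.998, -0.055, 0.019], [-0.02, 0.021, -1.0]]
wrist_force: [1.8, -0.9, -1.0]
gripper_width: 1.001
gripper_force: 0.0
```

>>> servo_tool(slide=[[0.04,0.006,0],[0.08,0.012,0],[0.12,0.019,0],[0.16,0.026,0],[0.2,0.033,0]], spin=[-2,-4,-6,-8,-10], grip=[0,0,0,0,0])

```text
time_s: 15.52
tcp_pos: [0.4681, -0.1306, 0.2745]
ee_rot: [[0.228, -0.973, -0.022], [-0.973, -0.229, 0.02], [-0.024, 0.017, -1.0]]
wrist_force: [1.3, -0.3, -0.6]
gripper_width: 1.002
gripper_force: 0.0
```

```bash
python3 - <<'E'
from h import *
s=sense(); p=capture('wrist'); cv2.imwrite('pics/w7.png',p['pixels']); np.savez('w7.npz',pos=s['tcp_pos'],R=s['ee_rot'])
print(s['time_s'],s['tcp_pos'])
for n in ['ph_pen','marker']: print(n,[(np.round(d['point'],4).tolist(),round(d['conf'],2)) for d in tip_of(n,'wrist')[:2]])
im=p['pixels']; hsv=cv2.cvtColor(im,cv2.COLOR_BGR2HSV); m=(hsv[...,1]>120)&(hsv[...,2]>80)&(np.abs(hsv[...,0].astype(int)-25)<10); m[205:]=0
n,l,st,_=cv2.connectedComponentsWithStats(m.astype(np.uint8)); k=1+st[1:,4].argmax(); v,u=np.nonzero(l==k); print('yellow',stat(wristpt(p,np.c_[u,v],.018,s)))
go(.4353,-.3728,.15,194)
go(.4353,-.3728,.027,194)
E
```

```text
15.5167 [ 0.46814212 -0.13061649  0.27447417]
ph_pen [([0.4359, -0.3731, 0.0002], 0.86)]
marker [([0.4518, -0.1792, -0.0047], 0.78)]
yellow (array([ 425.9, -336.4]), array([33.1, 88.4]), 14.8, 'mean', array([ 426.3, -334.7]), 'axis deg', np.float64(104.2), 1074)
slide [0.2313, 0.0832, 0.12] spin -1.2 | yaw now -167.2
slide [0.2343, 0.081, 0.2429] spin -1.2 | yaw now -167.2
```

>>> servo_tool(slide=[[0.038,0.014,0.01],[0.076,0.027,0.02],[0.114,0.041,0.03],[0.152,0.054,0.04],[0.19,0.068,0.05]], spin=[0,0,-0.5,-1,-1], grip=[0,0,0,0,0])

```text
time_s: 16.08
tcp_pos: [0.4449, -0.3289, 0.2207]
ee_rot: [[0.246, -0.969, -0.021], [-0.969, -0.246, 0.021], [-0.025, 0.015, -1.0]]
wrist_force: [0.7, 0.1, 0.2]
gripper_width: 1.002
gripper_force: 0.0
```

>>> servo_tool(slide=[[0.03,0.01,0.02],[0.041,0.014,0.05],[0.041,0.014,0.08],[0.041,0.014,0.11],[0.041,0.014,0.13]], spin=[0,0,0,0,0], grip=[0.2,0.3,0.3,0.3,0.3])

```text
time_s: 16.5
tcp_pos: [0.4373, -0.3674, 0.0871]
ee_rot: [[0.243, -0.97, -0.025], [-0.97, -0.244, 0.023], [-0.029, 0.019, -0.999]]
wrist_force: [-1.1, 0.1, -0.1]
gripper_width: 0.735
gripper_force: 0.0
```

```bash
python3 - <<'E'
from h import *
s=sense(); p=capture('wrist'); cv2.imwrite('pics/w8.png',p['pixels'])
print(s['time_s'],s['tcp_pos'],s['gripper_width'],s['joints'][5])
for n in ['ph_pen']: print(n,[(np.round(d['point'],4).tolist(),round(d['conf'],2)) for d in tip_of(n,'wrist')[:2]])
go(.4353,-.3728,.029,194.2)
E
```

```text
16.5 [ 0.43727036 -0.36736894  0.08714459] 0.7350880940281789 38.78171521698661
ph_pen [([0.4399, -0.3745, -0.0011], 0.56), ([0.6125, -0.3301, 0.0012], 0.2)]
slide [0.0076, 0.0011, 0.0573] spin -0.1 | yaw now -165.9
```

>>> servo_tool(slide=[[0.005,0,0.02],[0.007,0.001,0.04],[0.007,0.001,0.057],[0.007,0.001,0.057],[0.007,0.001,0.057]], spin=[0,0,0,0,0], grip=[0.3,0.3,0.3,0.3,0.5])

```text
time_s: 17.02
tcp_pos: [0.4386, -0.3746, 0.0346]
ee_rot: [[0.245, -0.969, -0.02], [-0.969, -0.245, 0.02], [-0.024, 0.015, -1.0]]
wrist_force: [-0.5, -0.0, 0.6]
gripper_width: 0.675
gripper_force: 0.0
```

>>> servo_tool(slide=[[0,0,0],[0,0,0],[0,0,0],[0,0,0],[0,0,0]], spin=[0,0,0,0,0], grip=[0.7,0.8,0.8,0.8,0.8])

```text
time_s: 17.43
tcp_pos: [0.4375, -0.375, 0.0352]
ee_rot: [[0.243, -0.97, -0.019], [-0.97, -0.244, 0.02], [-0.024, 0.014, -1.0]]
wrist_force: [-1.2, 1.0, 4.3]
gripper_width: 0.361
gripper_force: 30.0
```

>>> servo_tool(slide=[[0,0,0],[0,0,-0.005],[0,0,-0.03],[0,0,-0.06],[0,0,-0.09]], spin=[0,0,0,0,0], grip=[0.8,0.8,0.8,0.8,0.8])

```text
time_s: 17.85
tcp_pos: [0.4389, -0.3763, 0.1245]
ee_rot: [[0.243, -0.97, -0.021], [-0.97, -0.243, 0.021], [-0.026, 0.016, -1.0]]
wrist_force: [1.1, -0.3, -1.1]
gripper_width: 0.364
gripper_force: 30.0
```

```bash
python3 - <<'E'
from h import *
s=sense(); p=capture('wrist'); cv2.imwrite('pics/w9.png',p['pixels']); 
print(s['time_s'],s['tcp_pos'],s['gripper_width'],s['gripper_force'],s['wrist_force'])
for n in ['ph_pen','marker']: print(n,[(np.round(d['point'],4).tolist(),round(d['conf'],2)) for d in tip_of(n,'wrist')[:2]])
capture('scene'); print([(np.round(d['point'],4).tolist(),round(d['conf'],2)) for d in tip_of('ph_pen','scene')[:2]])
go(.5365,.1725,.12,179.3)
E
```

```text
17.85 [ 0.43891844 -0.37634372  0.12445378] 0.3641759021351195 29.979446232318878 [ 1.09209293 -0.30655835 -1.05140962]
ph_pen [([0.4444, -0.3746, 0.0879], 0.63)]
marker []
[([0.4555, -0.1742, -0.0022], 0.48), ([0.4364, -0.3729, 0.0893], 0.44)]
slide [-0.5083, -0.228, 0.0132] spin 14.8 | yaw now -165.9
```

View pics/w9.png

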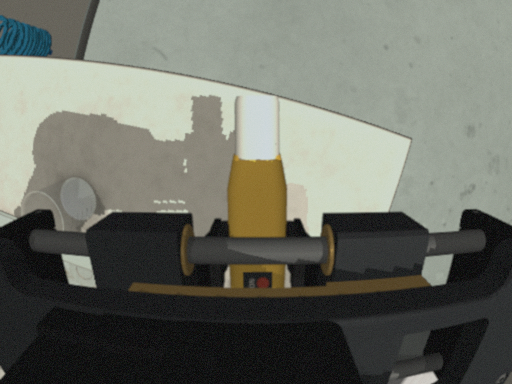

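The pen is gripped squarely, with its white tip at px (258,97). I'll compute its offset from the tip and carry it to above the wide notches.

```bash
python3 - <<'E'
from h import *
s=sense(); p=capture('wrist'); t=wristpt(p,[(258,97)],s['tcp_pos'][2]-.0262,s)[0]
d=t-s['tcp_pos']; print('tip rel tcp',d.round(4),'along tool x',(np.array(s['ee_rot']).T@d).round(4))
E
```

```text
tip rel tcp [ 0.0191 -0.0764 -0.0262] along tool x [ 0.0794 -0.0003  0.0242]
```

>>> servo_tool(slide=[[-0.037,-0.016,0],[-0.074,-0.033,0],[-0.11,-0.05,0],[-0.147,-0.066,0],[-0.184,-0.082,0]], spin=[0,0,0,0,0], grip=[0.8,0.8,0.8,0.8,0.8])

```text
time_s: 18.57
tcp_pos: [0.4732, -0.1765, 0.1259]
ee_rot: [[0.242, -0.97, -0.023], [-0.97, -0.243, 0.02], [-0.025, 0.017, -1.0]]
wrist_force: [0.5, 0.6, -0.9]
gripper_width: 0.367
gripper_force: 30.0
```

>>> servo_tool(slide=[[-0.037,-0.016,0],[-0.074,-0.033,0],[-0.11,-0.05,0],[-0.147,-0.066,0],[-0.184,-0.082,0]], spin=[3,6,9,12,14.8], grip=[0.8,0.8,0.8,0.8,0.8])

```text
time_s: 18.98
tcp_pos: [0.508, 0.0219, 0.1293]
ee_rot: [[-0.015, -1.0, -0.023], [-1.0, 0.015, 0.019], [-0.019, 0.023, -1.0]]
wrist_force: [0.8, -0.8, -2.1]
gripper_width: 0.364
gripper_force: 30.0
```

```bash
python3 - <<'E'
from h import *
s=sense(); print(s['time_s'],s['tcp_pos'],s['gripper_width'],s['gripper_force']); go(.5365,.170,.12,179.3)
E
```

```text
18.9833 [0.50798162 0.02188641 0.1293437 ] 0.3638040686984086 29.974879324436188
slide [-0.1483, -0.0265, 0.0115] spin -0.2 | yaw now 179.1
```

>>> servo_tool(slide=[[-0.037,-0.007,0.003],[-0.074,-0.013,0.006],[-0.11,-0.02,0.009],[-0.148,-0.0265,0.012],[-0.148,-0.0265,0.02]], spin=[0,0,0,0,0], grip=[0.8,0.8,0.8,0.8,0.8])

```text
time_s: 19.4
tcp_pos: [0.5391, 0.1741, 0.1126]
ee_rot: [[-0.006, -1.0, -0.016], [-1.0, 0.006, 0.021], [-0.021, 0.016, -1.0]]
wrist_force: [0.8, -0.1, -1.4]
gripper_width: 0.362
gripper_force: 30.0
```

>>> servo_tool(slide=[[0,0,0],[0,0,0],[0,0,0],[0,0,0],[0,0,0]], spin=[0,0,0,0,0], grip=[0.8,0.8,0.8,0.8,0.8])

```text
time_s: 19.82
tcp_pos: [0.537, 0.167, 0.1135]
ee_rot: [[-0.014, -1.0, -0.02], [-1.0, 0.014, 0.02], [-0.02, 0.02, -1.0]]
wrist_force: [-0.4, 0.4, -1.7]
gripper_width: 0.366
gripper_force: 30.0
```

```bash
python3 - <<'E'
from h import *
s=sense(); print(s['time_s'],s['tcp_pos'],s['wrist_force']); go(.5365,.170,.052,179.3)
p=capture('top'); W,ok=cloud(p)
q=ok&(W[...,0]>.50)&(W[...,0]<.575)&(W[...,1]>.07)&(W[...,1]<.27)&(W[...,2]>.065)&(W[...,2]<.105)
print(stat(W[q]))
capture('wrist'); capture('scene')
for c in ('wrist','scene','top'):
  for n in ('wide_notch','ph_pen'): print(c,n,[(np.round(d['point'],4).tolist(),round(d['conf'],2)) for d in tip_of(n,c)[:1]])
E
```

```text
19.8167 [0.53697947 0.16703928 0.11351423] [-0.37888083  0.42109869 -1.72317666]
slide [-0.0017, -0.0007, 0.0616] spin -0.1 | yaw now 179.2
(array([533.5, 168. ]), array([ 28.5, 153.1]), 4.3, 'mean', array([534. , 134.7]), 'axis deg', np.float64(94.1), 201)
wrist wide_notch []
wrist ph_pen [([0.5383, 0.1696, 0.0771], 0.84)]
scene wide_notch [([0.5368, 0.1742, 0.0135], 0.68)]
scene ph_pen [([0.537, 0.1747, 0.0764], 0.66)]
top wide_notch [([0.536, 0.1718, 0.0103], 0.61)]
top ph_pen [([0.5414, 0.1706, 0.0742], 0.74)]
```

>>> servo_tool(slide=[[-0.003,-0.001,0.015],[-0.003,-0.001,0.03],[-0.003,-0.001,0.042],[-0.003,-0.001,0.052],[-0.003,-0.001,0.06]], spin=[0,0,0,0,0], grip=[0.8,0.8,0.8,0.8,0.8])

```text
time_s: 20.68
tcp_pos: [0.5366, 0.1723, 0.0523]
ee_rot: [[-0.013, -1.0, -0.02], [-1.0, 0.012, 0.02], [-0.019, 0.021, -1.0]]
wrist_force: [-0.5, 0.2, -0.9]
gripper_width: 0.366
gripper_force: 30.0
```

>>> servo_tool(slide=[[0,0,0.001],[0,0,0.002],[0,0,0.003],[0,0,0.0035],[0,0,0.0035]], spin=[0,0,0,0,0], grip=[0.8,0.8,0.8,0.8,0.8])

```text
time_s: 21.1
tcp_pos: [0.537, 0.1726, 0.0503]
ee_rot: [[-0.013, -1.0, -0.019], [-1.0, 0.012, 0.021], [-0.02, 0.019, -1.0]]
wrist_force: [-0.1, -0.1, -1.4]
gripper_width: 0.36
gripper_force: 30.0
```

>>> servo_tool(slide=[[0.001,0,0],[0.002,0,0.0005],[0.002,0,0.001],[0.002,0,0.0015],[0.002,0,0.0015]], spin=[0,0,0,0,0], grip=[0.8,0.8,0.8,0.8,0.8])

```text
time_s: 21.52
tcp_pos: [0.5369, 0.1703, 0.0492]
ee_rot: [[-0.012, -1.0, -0.019], [-1.0, 0.012, 0.02], [-0.02, 0.02, -1.0]]
wrist_force: [-1.7, -0.4, 5.7]
gripper_width: 0.361
gripper_force: 30.0
```

The pen is on the notch floors (5.7 N at the expected height). I'll release and lift.

>>> servo_tool(slide=[[0,0,0],[0,0,0],[0,0,0],[0,0,0],[0,0,-0.01]], spin=[0,0,0,0,0], grip=[0.5,0.4,0.4,0.4,0.4])

```text
time_s: 21.93
tcp_pos: [0.5356, 0.1696, 0.0566]
ee_rot: [[-0.013, -1.0, -0.024], [-1.0, 0.013, 0.018], [-0.018, 0.024, -1.0]]
wrist_force: [-1.2, 0.5, 0.4]
gripper_width: 0.583
gripper_force: 0.0
```

>>> servo_tool(slide=[[0,0,-0.03],[0,0,-0.06],[0,0,-0.09],[0.03,0.005,-0.11],[0.065,0.012,-0.12]], spin=[0,0,0,0,0], grip=[0.4,0.4,0.4,0.4,0.4])

```text
time_s: 22.35
tcp_pos: [0.5286, 0.1043, 0.1813]
ee_rot: [[-0.009, -1.0, -0.012], [-1.0, 0.008, 0.022], [-0.022, 0.013, -1.0]]
wrist_force: [0.8, -0.9, 0.1]
gripper_width: 0.604
gripper_force: 0.0
```

```bash
python3 - <<'E'
from h import *
s=sense(); print(s['time_s'],s['tcp_pos'],s['gripper_width'])
for c in ('scene','top','wrist'):
  capture(c)
  for n in ('ph_pen','marker','wide_notch'): print(c,n,[(np.round(d['point'],4).tolist(),round(d['conf'],2)) for d in tip_of(n,c)[:2]])
p=capture('top'); W,ok=cloud(p)
hsv=cv2.cvtColor(p['pixels'],cv2.COLOR_BGR2HSV); m=ok&(hsv[...,1]>110)&(np.abs(hsv[...,0].astype(int)-25)<12)&(W[...,1]>.06)&(W[...,1]<.3)&(abs(W[...,0]-.53)<.06)&(W[...,2]<.06)
print(stat(W[m])); X=W[m]; print('z by y',[(round(float(y),2),np.median(X[abs(X[:,1]-y)<.01,2]).round(4)) for y in (.11,.13,.15,.17,.19,.21,.23,.25) if (abs(X[:,1]-y)<.01).sum()>5])
go(.4525,-.1769,.15,194)
E
```

```text
22.35 [0.52861142 0.10430298 0.18128491] 0.6042368922253659
scene ph_pen [([0.534, 0.1747, 0.0133], 0.78), ([0.4987, 0.1729, -0.0001], 0.69)]
scene marker [([0.5895, 0.215, 0.0477], 0.64), ([0.4536, -0.1752, -0.002], 0.53)]
scene wide_notch [([0.5353, 0.173, 0.0132], 0.92), ([0.4111, 0.3386, 0.0013], 0.45)]
top ph_pen []
top marker [([0.6151, -0.329, 0.0041], 0.59), ([0.4499, -0.1768, 0.0002], 0.5)]
top wide_notch [([0.5324, 0.1704, 0.0114], 0.88), ([0.6132, -0.3275, 0.0046], 0.74)]
wrist ph_pen [([0.5398, 0.1711, 0.014], 0.57)]
wrist marker [([0.4605, 0.1743, 0.0104], 0.33)]
wrist wide_notch [([0.5026, 0.1736, -0.0008], 0.22)]
(array([530.9, 166.1]), array([20.5, 83.3]), 10.9, 'mean', array([527.8, 170.2]), 'axis deg', np.float64(99.5), 109)
z by y [(0.13, np.float64(0.0332)), (0.15, np.float64(0.0344)), (0.17, np.float64(0.0333)), (0.19, np.float64(0.0317))]
slide [0.2817, 0.0701, 0.0227] spin -14.7 | yaw now 179.3
```

>>> servo_tool(slide=[[0.037,0.01,0],[0.074,0.019,0],[0.111,0.028,0],[0.148,0.037,0],[0.185,0.046,0]], spin=[-3,-6,-9,-12,-14.7], grip=[0.4,0.4,0.4,0.4,0.4])

```text
time_s: 23.42
tcp_pos: [0.4775, -0.0826, 0.1744]
ee_rot: [[0.245, -0.969, -0.02], [-0.969, -0.245, 0.02], [-0.024, 0.014, -1.0]]
wrist_force: [1.0, -0.2, 0.4]
gripper_width: 0.597
gripper_force: 0.0
```

>>> servo_tool(slide=[[0.035,0.0,0.02],[0.07,-0.001,0.04],[0.087,-0.001,0.06],[0.087,-0.001,0.075],[0.087,-0.001,0.075]], spin=[0,0,0,0,0], grip=[0.4,0.4,0.4,0.4,0.4])

```text
time_s: 23.83
tcp_pos: [0.4962, -0.1648, 0.0938]
ee_rot: [[0.238, -0.971, -0.027], [-0.971, -0.239, 0.021], [-0.027, 0.022, -0.999]]
wrist_force: [-1.2, 0.1, 0.2]
gripper_width: 0.602
gripper_force: 0.0
```

>>> servo_tool(slide=[[0,0,0],[0,0,0],[0,0,0],[0,0,0],[0,0,0]], spin=[0,0,0,0,0], grip=[0.4,0.4,0.4,0.4,0.4])

```text
time_s: 24.25
tcp_pos: [0.4991, -0.1636, 0.0983]
ee_rot: [[0.242, -0.97, -0.018], [-0.97, -0.243, 0.02], [-0.024, 0.012, -1.0]]
wrist_force: [0.5, 1.2, -0.0]
gripper_width: 0.603
gripper_force: 0.0
```

```bash
python3 - <<'E'
from h import *
s=sense(); p=capture('wrist'); cv2.imwrite('pics/w10.png',p['pixels']); print(s['time_s'],s['tcp_pos'],s['gripper_width'])
for n in ['marker']: print(n,[(np.round(d['point'],4).tolist(),round(d['conf'],2)) for d in tip_of(n,'wrist')[:2]])
go(.4525,-.1769,.029,194)
E
```

```text
24.25 [ 0.4991299  -0.16355162  0.09834857] 0.6032831617453532
marker [([0.4523, -0.1799, -0.0059], 0.84)]
slide [0.0032, 0.0472, 0.0695] spin 0.0 | yaw now -166.0
```

>>> servo_tool(slide=[[0.002,0.024,0],[0.0035,0.047,0.01],[0.0035,0.047,0.03],[0.0035,0.047,0.05],[0.0035,0.047,0.06]], spin=[0,0,0,0,0], grip=[0.4,0.4,0.4,0.4,0.4])

```text
time_s: 24.77
tcp_pos: [0.4514, -0.1775, 0.0367]
ee_rot: [[0.241, -0.97, -0.022], [-0.97, -0.241, 0.02], [-0.025, 0.016, -1.0]]
wrist_force: [-0.4, -1.3, 0.3]
gripper_width: 0.601
gripper_force: 0.0
```

>>> servo_tool(slide=[[0,0,0.005],[0,0,0.008],[0,0,0.008],[0,0,0.008],[0,0,0.008]], spin=[0,0,0,0,0], grip=[0.4,0.4,0.5,0.6,0.7])

```text
time_s: 25.18
tcp_pos: [0.4532, -0.1775, 0.0306]
ee_rot: [[0.242, -0.97, -0.018], [-0.97, -0.242, 0.02], [-0.024, 0.013, -1.0]]
wrist_force: [-0.2, 0.7, -0.4]
gripper_width: 0.454
gripper_force: 0.0
```

```bash
python3 - <<'E'
from h import *
s=sense(); print(s['time_s'],s['tcp_pos'],s['gripper_width'],s['wrist_force']); go(.4525,-.1769,.029,194)
E
```

```text
25.1833 [ 0.45315274 -0.17745862  0.03064217] 0.4539230984675085 [-0.19906914  0.68178805 -0.44103187]
slide [-0.0007, 0.0005, 0.0017] spin 0.0 | yaw now -166.0
```

>>> servo_tool(slide=[[0,0,0],[0,0,0],[0,0,0],[0,0,0],[0,0,0]], spin=[0,0,0,0,0], grip=[0.9,1,1,1,1])

```text
time_s: 25.6
tcp_pos: [0.4526, -0.1775, 0.0302]
ee_rot: [[0.242, -0.97, -0.019], [-0.97, -0.242, 0.02], [-0.024, 0.014, -1.0]]
wrist_force: [-0.1, 0.1, 1.8]
gripper_width: 0.169
gripper_force: 30.0
```

>>> servo_tool(slide=[[0,0,0],[0,0,0],[0,0,-0.01],[0,0,-0.035],[0,0,-0.065]], spin=[0,0,0,0,0], grip=[1,1,1,1,1])

```text
time_s: 26.02
tcp_pos: [0.452, -0.1785, 0.0938]
ee_rot: [[0.241, -0.97, -0.025], [-0.97, -0.241, 0.021], [-0.026, 0.02, -0.999]]
wrist_force: [0.5, 0.2, 0.1]
gripper_width: 0.169
gripper_force: 29.9
```

```bash
python3 - <<'E'
from h import *
s=sense(); p=capture('wrist'); cv2.imwrite('pics/w11.png',p['pixels']); print(s['time_s'],s['tcp_pos'],s['gripper_width'],s['gripper_force'])
for c in ('wrist','scene'):
  capture(c)
  for n in ['marker','stopper']: print(c,n,[(np.round(d['point'],4).tolist(),round(d['conf'],2)) for d in tip_of(n,c)[:2]])
# dark cap end along image column ~257
g=p['pixels'].max(2); print(g[60:215:4,257].tolist()); print(g[150,225:290:3].tolist())
go(.4605,.1733,.12,179.3)
E
```

```text
26.0167 [ 0.45204749 -0.17853148  0.09378545] 0.1690976626923617 29.947552978992462
wrist marker [([0.453, -0.181, 0.0652], 0.89)]
wrist stopper []
scene marker [([0.454, -0.1736, 0.065], 0.61)]
scene stopper [([0.4269, -0.0431, 0.0015], 0.6)]
[185, 187, 192, 196, 188, 189, 187, 183, 182, 184, 189, 187, 186, 179, 29, 43, 34, 38, 37, 37, 40, 41, 33, 43, 37, 31, 29, 27, 31, 28, 17, 33, 25, 28, 21, 28, 27, 144, 146]
[141, 141, 136, 137, 139, 125, 13, 33, 32, 35, 38, 37, 39, 36, 39, 28, 118, 123, 121, 118, 169, 119]
slide [-0.3402, -0.092, -0.0192] spin 14.7 | yaw now -166.0
```

```bash
python3 - <<'E'
from h import *
s=sense(); p=capture('wrist'); g=p['pixels'].max(2)[:,250:265].mean(1); r=100+np.argmax(g[100:130]<100); print(r,g[r-2:r+2])
t=wristpt(p,[(258,r-.5)],s['tcp_pos'][2]-.022,s)[0]; print((np.array(s['ee_rot']).T@(t-s['tcp_pos'])).round(4))
E
```

```text
115 [170.2        109.73333333  51.26666667  34.2       ]
[ 0.0697 -0.0003  0.0202]
```

>>> servo_tool(slide=[[-0.035,-0.009,-0.01],[-0.07,-0.018,-0.02],[-0.105,-0.028,-0.028],[-0.14,-0.037,-0.03],[-0.175,-0.046,-0.03]], spin=[0,0,0,0,0], grip=[1,1,1,1,1])

```text
time_s: 26.83
tcp_pos: [0.4566, 0.0031, 0.1284]
ee_rot: [[0.241, -0.97, -0.02], [-0.97, -0.241, 0.02], [-0.024, 0.014, -1.0]]
wrist_force: [1.0, 0.5, -0.8]
gripper_width: 0.17
gripper_force: 29.9
```

>>> servo_tool(slide=[[-0.035,-0.009,0],[-0.07,-0.018,0],[-0.105,-0.028,0],[-0.14,-0.037,0],[-0.165,-0.046,0]], spin=[3,6,9,12,14.7], grip=[1,1,1,1,1])

```text
time_s: 27.25
tcp_pos: [0.4608, 0.1751, 0.131]
ee_rot: [[-0.013, -1.0, -0.021], [-1.0, 0.013, 0.019], [-0.019, 0.021, -1.0]]
wrist_force: [0.6, -0.7, -0.9]
gripper_width: 0.17
gripper_force: 29.9
```

>>> servo_tool(slide=[[0,0,0],[0,0,0],[0,0,0],[0,0,0],[0,0,0]], spin=[0,0,0,0,0], grip=[1,1,1,1,1])

```text
time_s: 27.67
tcp_pos: [0.4613, 0.1716, 0.1315]
ee_rot: [[-0.014, -1.0, -0.021], [-1.0, 0.014, 0.019], [-0.019, 0.021, -1.0]]
wrist_force: [-0.2, 0.4, 0.0]
gripper_width: 0.168
gripper_force: 29.9
```

```bash
python3 - <<'E'
from h import *
s=sense(); p=capture('wrist'); cv2.imwrite('pics/w12.png',p['pixels']); print(s['time_s'],s['tcp_pos'],s['gripper_width'],s['wrist_force'])
for c in ('wrist','scene','top'):
  capture(c)
  for n in ['marker','ph_pen','narrow_notch']: print(c,n,[(np.round(d['point'],4).tolist(),round(d['conf'],2)) for d in tip_of(n,c)[:1]])
go(.4605,.1733,.0502,179.3)
E
```

```text
27.6667 [0.46130781 0.17160282 0.13147541] 0.16784772607675605 [-0.20674161  0.36467072  0.01004544]
wrist marker [([0.4608, 0.1692, 0.0958], 0.81)]
wrist ph_pen [([0.5406, 0.1718, 0.013], 0.6)]
wrist narrow_notch [([0.4621, 0.1682, 0.096], 0.74)]
scene marker [([0.6143, -0.3304, 0.0019], 0.68)]
scene ph_pen [([0.5339, 0.1773, 0.0112], 0.65)]
scene narrow_notch [([0.4652, 0.1758, 0.0137], 0.83)]
top marker [([0.4587, 0.1692, 0.1016], 0.48)]
top ph_pen [([0.5397, 0.1767, 0.0155], 0.57)]
top narrow_notch [([0.4607, 0.1721, 0.0194], 0.81)]
slide [0.0011, -0.0006, 0.0816] spin 0.0 | yaw now 179.3
```

>>> servo_tool(slide=[[0,-0.0005,0.025],[0,-0.0005,0.045],[0,-0.0005,0.06],[0,-0.0005,0.073],[0,-0.0005,0.081]], spin=[0,0,0,0,0], grip=[1,1,1,1,1])

```text
time_s: 28.73
tcp_pos: [0.4598, 0.174, 0.0494]
ee_rot: [[-0.013, -1.0, -0.022], [-1.0, 0.012, 0.019], [-0.018, 0.022, -1.0]]
wrist_force: [-0.5, -0.6, 0.5]
gripper_width: 0.169
gripper_force: 29.9
```

>>> servo_tool(slide=[[0,0,0.001],[0,0,0.002],[0,0,0.003],[0,0,0.0035],[0,0,0.0035]], spin=[0,0,0,0,0], grip=[1,1,1,1,1])

```text
time_s: 29.15
tcp_pos: [0.4607, 0.1747, 0.0479]
ee_rot: [[-0.013, -1.0, -0.019], [-1.0, 0.012, 0.021], [-0.021, 0.019, -1.0]]
wrist_force: [0.2, 0.3, -0.4]
gripper_width: 0.169
gripper_force: 29.9
```

>>> servo_tool(slide=[[0,0,0.0007],[0,0,0.0014],[0,0,0.002],[0,0,0.002],[0,0,0.002]], spin=[0,0,0,0,0], grip=[1,1,1,1,1])

```text
time_s: 29.57
tcp_pos: [0.4606, 0.1746, 0.0462]
ee_rot: [[-0.012, -1.0, -0.019], [-1.0, 0.012, 0.02], [-0.02, 0.019, -1.0]]
wrist_force: [-1.7, -0.1, 5.0]
gripper_width: 0.163
gripper_force: 30.0
```

>>> servo_tool(slide=[[0,0,0],[0,0,0],[0,0,0],[0,0,-0.005],[0,0,-0.02]], spin=[0,0,0,0,0], grip=[0.7,0.65,0.65,0.65,0.65])

```text
time_s: 29.98
tcp_pos: [0.4594, 0.1732, 0.0639]
ee_rot: [[-0.013, -1.0, -0.024], [-1.0, 0.013, 0.017], [-0.017, 0.024, -1.0]]
wrist_force: [0.4, -0.2, 0.1]
gripper_width: 0.336
gripper_force: 0.0
```

>>> servo_tool(slide=[[0,0,-0.03],[0,0,-0.06],[0,0,-0.09],[-0.03,-0.01,-0.12],[-0.07,-0.03,-0.14]], spin=[0,0,0,0,0], grip=[0.65,0.65,0.65,0.65,0.65])

```text
time_s: 30.4
tcp_pos: [0.4905, 0.233, 0.2065]
ee_rot: [[-0.014, -1.0, -0.016], [-1.0, 0.014, 0.023], [-0.022, 0.017, -1.0]]
wrist_force: [1.6, 2.0, -0.0]
gripper_width: 0.35
gripper_force: 0.0
```

>>> servo_tool(slide=[[-0.02,-0.01,-0.03],[-0.03,-0.015,-0.06],[-0.03,-0.015,-0.09],[-0.03,-0.015,-0.09],[-0.03,-0.015,-0.09]], spin=[0,0,0,0,0], grip=[0.65,0.65,0.65,0.65,0.65])

```text
time_s: 30.82
tcp_pos: [0.5081, 0.2622, 0.2944]
ee_rot: [[-0.013, -1.0, -0.017], [-1.0, 0.012, 0.023], [-0.023, 0.017, -1.0]]
wrist_force: [-0.0, 0.6, -0.8]
gripper_width: 0.347
gripper_force: 0.0
```

```bash
python3 - <<'E'
from h import *
s=sense(); p=capture('wrist'); cv2.imwrite('pics/w13.png',p['pixels'][20:220,100:420].repeat(2,0).repeat(2,1)); cv2.imwrite('pics/w13full.png',p['pixels']); np.savez('w13.npz',pos=s['tcp_pos'],R=s['ee_rot'])
print(s['time_s'],s['tcp_pos'],s['gripper_width'],np.round(s['joints'],1))
for c in ('wrist','scene'):
  capture(c)
  for n in ['marker','ph_pen','keeper_handle','keeper_pivot']: print(c,n,[(np.round(d['point'],4).tolist(),round(d['conf'],2)) for d in tip_of(n,c)[:1]])
E
```

```text
30.8167 [0.5081347  0.26215302 0.2944366 ] 0.347004826652036 [ 42.7  15.3  -2.   -1.7 -72.5 -42.9]
wrist marker [([0.4596, 0.176, 0.0136], 0.55)]
wrist ph_pen [([0.5404, 0.1718, 0.0155], 0.92)]
wrist keeper_handle []
wrist keeper_pivot [([0.5962, 0.2145, 0.0464], 0.81)]
scene marker [([0.5864, 0.3633, 0.0848], 0.48)]
scene ph_pen [([0.5333, 0.1758, 0.0152], 0.67)]
scene keeper_handle [([0.5873, 0.3631, 0.0819], 0.67)]
scene keeper_pivot [([0.5914, 0.2152, 0.0482], 0.6)]
```

View pics/w13.png

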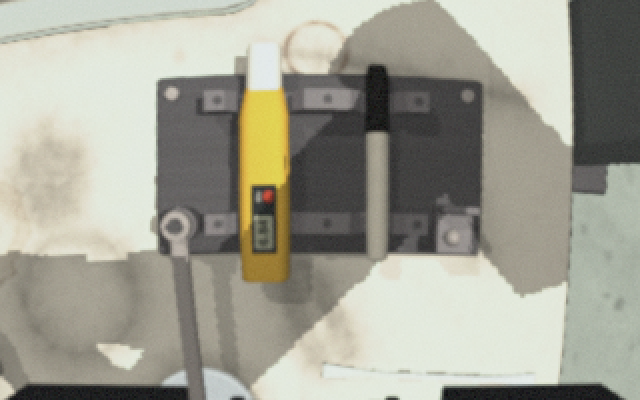

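Both tools lie across both combs in the right notches: the pen at crop px x≈265, the marker at x≈377. Next is the keeper: back to the handle, grip it and swing it shut.

```bash
python3 - <<'E'
from h import *
go(.585,.3634,.14,183); go(.585,.3634,.075,183)
E
```

```text
slide [-0.0999, -0.0792, 0.1525] spin -3.7 | yaw now 179.3
slide [-0.0987, -0.0805, 0.2174] spin -3.7 | yaw now 179.3
```

>>> servo_tool(slide=[[-0.025,-0.02,0.02],[-0.05,-0.04,0.045],[-0.075,-0.06,0.075],[-0.1,-0.08,0.1],[-0.1,-0.08,0.13]], spin=[-1,-2,-3,-3.7,-3.7], grip=[0.4,0.4,0.4,0.4,0.4])

```text
time_s: 31.78
tcp_pos: [0.5896, 0.3671, 0.1609]
ee_rot: [[0.054, -0.998, -0.016], [-0.998, -0.054, 0.022], [-0.023, 0.015, -1.0]]
wrist_force: [1.3, 0.2, -1.1]
gripper_width: 0.578
gripper_force: 0.0
```

>>> servo_tool(slide=[[0,0,0.01],[0,0,0.01],[0,0,0.01],[0,0,0.01],[0,0,0.01]], spin=[0,0,0,0,0], grip=[0.4,0.4,0.4,0.4,0.4])

```text
time_s: 32.2
tcp_pos: [0.587, 0.3636, 0.1562]
ee_rot: [[0.052, -0.999, -0.016], [-0.998, -0.052, 0.023], [-0.024, 0.014, -1.0]]
wrist_force: [-0.2, 0.1, 0.8]
gripper_width: 0.599
gripper_force: 0.0
```

```bash
python3 - <<'E'
from h import *
s=sense(); print(s['time_s'],s['tcp_pos'],s['gripper_width']); go(.585,.3634,.075,183)
capture('wrist'); print([(np.round(d['point'],4).tolist(),round(d['conf'],2)) for d in tip_of('keeper_handle','wrist')[:2]])
E
```

```text
32.2 [0.58699264 0.36358995 0.15618617] 0.59931375448064
slide [0.002, 0.0008, 0.0812] spin -0.0 | yaw now -177.0
[([0.5841, 0.359, 0.0843], 0.61)]
```

>>> servo_tool(slide=[[0.002,0.001,0.02],[0.002,0.001,0.04],[0.002,0.001,0.06],[0.002,0.001,0.075],[0.002,0.001,0.081]], spin=[0,0,0,0,0], grip=[0.4,0.4,0.4,0.4,0.5])

```text
time_s: 32.72
tcp_pos: [0.5827, 0.3621, 0.0703]
ee_rot: [[0.051, -0.998, -0.022], [-0.998, -0.052, 0.019], [-0.02, 0.021, -1.0]]
wrist_force: [0.3, 0.7, -1.1]
gripper_width: 0.575
gripper_force: 0.0
```

>>> servo_tool(slide=[[0,0,0],[0,0,0],[0,0,0],[0,0,0],[0,0,0]], spin=[0,0,0,0,0], grip=[0.8,0.9,1,1,1])

```text
time_s: 33.13
tcp_pos: [0.5842, 0.3633, 0.0732]
ee_rot: [[0.052, -0.998, -0.018], [-0.998, -0.052, 0.022], [-0.022, 0.017, -1.0]]
wrist_force: [-0.0, -0.6, 0.2]
gripper_width: 0.23
gripper_force: 0.0
```

>>> servo_tool(slide=[[0,0,0],[0,0,0],[0,0,0],[0,0,0],[0,0,0]], spin=[0,0,0,0,0], grip=[1,1,1,1,1])

```text
time_s: 33.55
tcp_pos: [0.5841, 0.3633, 0.0726]
ee_rot: [[0.052, -0.998, -0.018], [-0.998, -0.052, 0.021], [-0.022, 0.017, -1.0]]
wrist_force: [0.1, -0.2, 3.9]
gripper_width: 0.126
gripper_force: 30.0
```

```bash
python3 arc.py .5938 .2136 .15 -.79 85.8 0 20; python3 - <<'E'
from h import *
s=sense(); print(s['time_s'],s['tcp_pos'],s['wrist_force'],s['gripper_width'],s['gripper_force'])
d=s['tcp_pos'][:2]-[.5938,.2136]; print(np.hypot(*d), 179.2-np.degrees(np.arctan2(d[1],d[0])))
E
```

```text
[0.0005, 0.0112, 0.0002] -4.29
[0.0018, 0.0224, 0.0003] -8.58
[0.004, 0.0334, 0.0005] -12.87
[0.007, 0.0442, 0.0006] -17.16
[0.0108, 0.0548, 0.0007] -21.45

[0.0005, 0.0112, 0.0002] -4.29
[0.0018, 0.0224, 0.0003] -8.58
[0.004, 0.0334, 0.0005] -12.87
[0.007, 0.0442, 0.0006] -17.16
[0.0108, 0.0548, 0.0007] -21.45

[0.0005, 0.0112, 0.0002] -4.29
[0.0018, 0.0224, 0.0003] -8.58
[0.004, 0.0334, 0.0005] -12.87
[0.007, 0.0442, 0.0006] -17.16
[0.0108, 0.0548, 0.0007] -21.45

[0.0005, 0.0112, 0.0002] -4.29
[0.0018, 0.0224, 0.0003] -8.58
[0.004, 0.0334, 0.0005] -12.87
[0.007, 0.0442, 0.0006] -17.16
[0.0108, 0.0548, 0.0007] -21.45

33.55 [0.58412807 0.3632501  0.07257456] [ 0.1329775  -0.23726857  3.85187465] 0.12615300042892422 29.99884500866756
0.14996232069743434 85.50209892713463
```

>>> servo_tool(slide=[[0.0005,0.0112,0],[0.0018,0.0224,0],[0.004,0.0334,0],[0.007,0.0442,0],[0.0108,0.0548,0]], spin=[-4.3,-8.6,-12.9,-17.2,-21.5], grip=[1,1,1,1,1])

```text
time_s: 33.97
tcp_pos: [0.5292, 0.3488, 0.0726]
ee_rot: [[0.418, -0.908, -0.02], [-0.908, -0.418, 0.019], [-0.026, 0.01, -1.0]]
wrist_force: [1.9, -2.0, 0.4]
gripper_width: 0.126
gripper_force: 30.0
```

>>> servo_tool(slide=[[0.0005,0.0112,0],[0.0018,0.0224,0],[0.004,0.0334,0],[0.007,0.0442,0],[0.0108,0.0548,0]], spin=[-4.3,-8.6,-12.9,-17.2,-21.5], grip=[1,1,1,1,1])

```text
time_s: 34.38
tcp_pos: [0.484, 0.3156, 0.0726]
ee_rot: [[0.722, -0.692, -0.02], [-0.692, -0.722, 0.018], [-0.027, 0.0, -1.0]]
wrist_force: [4.5, -2.9, -0.9]
gripper_width: 0.129
gripper_force: 30.0
```

>>> servo_tool(slide=[[0.0005,0.0112,0],[0.0018,0.0224,0],[0.004,0.0334,0],[0.007,0.0442,0],[0.0108,0.0548,0]], spin=[-4.3,-8.6,-12.9,-17.2,-21.5], grip=[1,1,1,1,1])

```text
time_s: 34.8
tcp_pos: [0.4546, 0.2691, 0.0726]
ee_rot: [[0.925, -0.379, -0.018], [-0.379, -0.925, 0.02], [-0.024, -0.011, -1.0]]
wrist_force: [6.0, -2.7, -1.4]
gripper_width: 0.129
gripper_force: 30.1
```

```bash
python3 - <<'E'
from h import *
s=sense(); print(s['time_s'],s['tcp_pos'],s['wrist_force'],s['gripper_width'],np.round(s['joints'],1))
d=s['tcp_pos'][:2]-[.5938,.2136]; a=179.2-np.degrees(np.arctan2(d[1],d[0])); print(np.hypot(*d), a)
import subprocess; print(subprocess.run(['python3','arc.py','.5938','.2136','.15','-.79',str(a),'-0.6','10'],capture_output=True,text=True).stdout)
E
```

```text
34.8 [0.45456185 0.26908347 0.07258586] [ 6.01389242 -2.66337987 -1.38781986] 0.12917207375859194 [ 47.4  24.3 -24.5  -2.3 -41.1  22.1]
0.14988555167463935 20.926238697531403
[0.0002, 0.0056, -0.0001] -2.15
[0.0005, 0.0113, -0.0001] -4.31
[0.0011, 0.0169, -0.0002] -6.46
[0.0019, 0.0224, -0.0003] -8.61
[0.0029, 0.028, -0.0004] -10.76

[0.0002, 0.0056, -0.0001] -2.15
[0.0005, 0.0113, -0.0001] -4.31
[0.0011, 0.0169, -0.0002] -6.46
[0.0019, 0.0224, -0.0003] -8.61
[0.0029, 0.028, -0.0004] -10.76
```

>>> servo_tool(slide=[[0.0002,0.0056,0],[0.0005,0.0113,0],[0.0011,0.0169,0],[0.0019,0.0224,0],[0.0029,0.028,0]], spin=[-2.2,-4.3,-6.5,-8.6,-10.8], grip=[1,1,1,1,1])

```text
time_s: 35.22
tcp_pos: [0.4468, 0.2428, 0.0725]
ee_rot: [[0.979, -0.201, -0.018], [-0.201, -0.979, 0.02], [-0.022, -0.016, -1.0]]
wrist_force: [3.3, -1.0, 1.1]
gripper_width: 0.127
gripper_force: 30.2
```

>>> servo_tool(slide=[[0.0002,0.0056,0],[0.0005,0.0113,0],[0.0011,0.0169,0],[0.0019,0.0224,0],[0.0029,0.028,0]], spin=[-2.2,-4.3,-6.5,-8.6,-10.8], grip=[1,1,1,1,1])

```text
time_s: 35.63
tcp_pos: [0.444, 0.2163, 0.0725]
ee_rot: [[1.0, -0.013, -0.017], [-0.013, -1.0, 0.022], [-0.017, -0.022, -1.0]]
wrist_force: [2.5, -1.1, 4.4]
gripper_width: 0.125
gripper_force: 30.2
```

>>> servo_tool(slide=[[0,0,0],[0,0,0],[0,0,0],[0,0,0],[0,0,0]], spin=[0,0,0,0,0], grip=[1,1,1,1,1])

```text
time_s: 36.05
tcp_pos: [0.4439, 0.2155, 0.0724]
ee_rot: [[1.0, -0.016, -0.018], [-0.016, -1.0, 0.021], [-0.018, -0.021, -1.0]]
wrist_force: [2.2, -0.6, 5.2]
gripper_width: 0.131
gripper_force: 30.2
```

```bash
python3 - <<'E'
from h import *
s=sense(); print(s['time_s'],s['tcp_pos'],s['wrist_force'],s['gripper_width'])
d=s['tcp_pos'][:2]-[.5938,.2136]; a=179.2-np.degrees(np.arctan2(d[1],d[0])); print(np.hypot(*d), a)
E
```

```text
36.05 [0.44393341 0.21546549 0.07236488] [ 2.22489061 -0.60555427  5.18731142] 0.13054681597320855
0.14987820433590415 -0.08683696277111608
```

>>> servo_tool(slide=[[0,0.001,0],[0,0.002,0],[0,0.002,0],[0,0.002,0],[0,0.0005,0]], spin=[0,0,0,0,0], grip=[1,1,1,1,1])

```text
time_s: 36.47
tcp_pos: [0.4439, 0.2155, 0.0724]
ee_rot: [[1.0, -0.016, -0.017], [-0.015, -1.0, 0.021], [-0.018, -0.021, -1.0]]
wrist_force: [4.1, -1.3, 5.2]
gripper_width: 0.128
gripper_force: 30.2
```

>>> servo_tool(slide=[[0,0,0],[0,0,0],[0,0,0],[0,0,0],[0,0,0]], spin=[0,0,0,0,0], grip=[0.8,0.6,0.4,0.4,0.4])

```text
time_s: 36.88
tcp_pos: [0.4422, 0.2137, 0.071]
ee_rot: [[1.0, -0.017, -0.021], [-0.016, -1.0, 0.019], [-0.022, -0.018, -1.0]]
wrist_force: [0.4, 0.3, -0.2]
gripper_width: 0.413
gripper_force: 0.0
```

>>> servo_tool(slide=[[0,0,0],[0,0,-0.03],[0,0,-0.065],[0,0,-0.1],[0,0,-0.14]], spin=[0,0,0,0,0], grip=[0.4,0.4,0.4,0.4,0.4])

```text
time_s: 37.3
tcp_pos: [0.4447, 0.2107, 0.2121]
ee_rot: [[1.0, -0.017, -0.023], [-0.016, -1.0, 0.018], [-0.023, -0.018, -1.0]]
wrist_force: [1.7, 1.0, 0.2]
gripper_width: 0.596
gripper_force: 0.0
```

>>> servo_tool(slide=[[0,0.03,-0.02],[0,0.065,-0.04],[0,0.1,-0.06],[0,0.135,-0.07],[0,0.17,-0.08]], spin=[0,0,0,0,0], grip=[0.4,0.4,0.4,0.4,0.4])

```text
time_s: 37.72
tcp_pos: [0.444, 0.0386, 0.2894]
ee_rot: [[1.0, -0.016, -0.018], [-0.015, -1.0, 0.021], [-0.019, -0.021, -1.0]]
wrist_force: [0.9, 0.1, -0.6]
gripper_width: 0.602
gripper_force: 0.0
```

```bash
python3 - <<'E'
from h import *
s=sense(); print(s['time_s'],s['tcp_pos'],s['wrist_force'])
I0={'keeper_handle':1,'ph_pen':1,'marker':1,'spatula':1,'vial':1,'beaker':1,'stopper':1,'tin':1}
for c in ('scene','top','wrist'):
  p=capture(c); cv2.imwrite(f'pics/{c}_end.png',p['pixels'])
  for n in I0: print(c,n,[(np.round(d['point'],4).tolist(),round(d['conf'],2)) for d in tip_of(n,c)[:1]])
  if c=='top':
    W,ok=cloud(p); q=ok&(W[...,0]>.4)&(W[...,0]<.6)&(W[...,1]>.19)&(W[...,1]<.3)&(W[...,2]>.038)&(W[...,2]<.046); print('bar',stat(W[q]))
    for nm,x0 in (('pen',.5365),('mk',.4605)):
      print(nm,[(y,np.round(np.median(W[ok&(abs(W[...,0]-x0)<.006)&(abs(W[...,1]-y)<.006)][:,2]),4)) for y in (.11,.12,.14,.16,.18,.19)])
E
```

```text
37.7167 [0.44400593 0.03857748 0.28939456] [ 0.89436102  0.14441219 -0.6311369 ]
scene keeper_handle [([0.4429, 0.2153, 0.0847], 0.53)]
scene ph_pen [([0.4099, 0.3929, -0.0016], 0.6)]
scene marker [([0.4633, 0.1779, 0.0122], 0.63)]
scene spatula [([0.4129, 0.3345, 0.0017], 0.53)]
scene vial [([0.4091, 0.3906, -0.0018], 0.47)]
scene beaker [([0.6163, -0.3277, 0.0001], 0.76)]
scene stopper [([0.4246, -0.0444, 0.0017], 0.58)]
scene tin []
top keeper_handle []
top ph_pen [([0.54, 0.1723, 0.0115], 0.66)]
top marker []
top spatula []
top vial []
top beaker [([0.6175, -0.3285, 0.0037], 0.6)]
top stopper [([0.4298, -0.0429, -0.0027], 0.36)]
top tin [([0.4925, 0.4467, 0.0002], 0.82)]
bar (array([559.2, 213.4]), array([46. , 76.6]), 67.0, 'mean', array([557.3, 216.6]), 'axis deg', np.float64(177.1), 105)
pen [(0.11, np.float64(nan)), (0.12, np.float64(nan)), (0.14, np.float64(nan)), (0.16, np.float64(nan)), (0.18, np.float64(0.0364)), (0.19, np.float64(0.035))]
mk [(0.11, np.float64(0.5879)), (0.12, np.float64(0.5844)), (0.14, np.float64(nan)), (0.16, np.float64(nan)), (0.18, np.float64(nan)), (0.19, np.float64(nan))]
wrist keeper_handle [([0.4435, 0.2155, 0.084], 0.74)]
wrist ph_pen [([0.5424, 0.173, 0.0113], 0.64)]
wrist marker [([0.4611, 0.1702, 0.0103], 0.62)]
wrist spatula [([0.4119, 0.3306, -0.0042], 0.61)]
wrist vial [([0.4095, 0.3948, 0.0], 0.66)]
wrist beaker [([0.6126, -0.3296, -0.0005], 0.66)]
wrist stopper [([0.4271, -0.0406, -0.0038], 0.78)]
wrist tin [([0.4925, 0.4473, -0.0007], 0.87)]
  return _methods._mean(a, axis=axis, dtype=dtype,
  ret = ret.dtype.type(ret / rcount)
```

The keeper handle is back at its shut position of (0.443, 0.215), both tools are stowed and the other things have not moved. I'll hand in.

```bash
python3 -c "from station import *; print(finish_job())"
```

```text
the job is handed in; nothing more can be done
None
```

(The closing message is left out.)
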